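Stand up a flanged spool, mount it on the spindle and close the bail

TASK

Lift the spool out of its sloping cradle, stand it upright on its wide flange on a clear patch of the bench and let go. Then take hold of it afresh, lower it without dropping it over the upright spindle of the green stand until it sits fully home, and swing the steel bail over it all the way down. Leave the bearing, the wrench and the tin where they are.

Things in the scene. Friction and masses are not known exactly. Their poses are not given: they have to be found in the camera images.
- spool: Loose bare aluminium spool, about 0.4 kg, 86 mm long, 32 mm bore right through. Origin: centre of the wide flange's outer face; z = its axis, from wide flange to narrow end. Along z: flange 84 mm diameter 0 to 10 mm, barrel 50 mm diameter to 78 mm, lip 54 mm diameter to 86 mm; centre of mass at about 35 mm. Starts lying in the cradle, narrow end 30 degrees up.
- spool_top (a point): Centre of the spool's narrow end, 86 mm from the spool's origin along its axis.
- cradle: Fixed dark steel cradle on a grey 130 x 90 mm base. Origin: centre of the base's underside on the bench; x points (level) up the slope, the way the spool's narrow end points at the start; y across. Two V supports carry the spool by its wide flange (low end, against a stop) and its lip; the barrel between is free above and at both sides. Nowhere over 105 mm high.
- stand: Fixed green stand. Origin: on the bench under the spindle's axis; x towards the bail's hinge, z up. Base 22 mm high, x -75 to 115 mm, 130 mm wide. Steel seat ring 72 mm diameter, top at 30 mm. Steel spindle 28 mm diameter up to 74 mm high, then a cone to 12 mm diameter at 85 mm. Hinge posts at x = 90, y = -59 and 59 mm, 136 mm high; between them a web 72 mm high.
- seat (a point): Centre of the seat ring's top face on the spindle's axis, 30 mm above the bench. The spool is fully home when its origin is here, axis vertical, wide flange down.
- spindle_tip (a point): Top of the spindle, on its axis, 85 mm above the bench.
- bail (a joint): Bail's hinge angle, rad: 0 = fully down, level, at a stop; grows as it swings up and back from the spindle, to 1.95; 1.57 is straight up. Starts open. A friction hinge (0.45 N m; bail 0.3 kg) keeps it where it is left. A steel frame: two straps 98 mm apart, a cross plate 90 mm from the hinge, an end bar. Down, the plate is 3 mm above a seated spool.
- bail_bar (a point): Middle of the bail's end bar: round, 16 mm diameter, parallel to the stand's y, free over 90 mm between the straps, 150 mm from the hinge's axis. With the bail down it is at x = -60 mm, 123 mm high in the stand's frame. It can be pinched from above, the fingers closing along the stand's x.
- bail_hinge (a point): Point on the hinge's axis midway between the posts: x = 90 mm, y = 0, 123 mm high in the stand's frame; the axis is parallel to the stand's y.
- bearing: Bystander: loose steel ball bearing lying flat, 72 mm outside, 18 mm high; origin at the centre of its underside.
- wrench: Bystander: loose steel wrench, 180 mm long, lying flat; origin near its middle, x along it.
- tin: Bystander: loose plain steel tin, 66 mm diameter, 85 mm high; origin at the centre of its underside.
Mind the look-alikes: they are no part of the job. Leave any purple or red look-alike of the spool alone.

How it is judged (in metres and radians):
On the way, in this order (a step that is already met when the one before it is completed fails the run):
1. the spool stands upright on its wide flange on the bench, let go (height (world z) of spool below 0.004 m and angle between spool's own z axis and vertical below 0.06 rad and linear speed of spool below 0.03 m/s and contact force between spool and the fingers below 0.1 N), for 0.2 s.
2. the spool is fully home on the spindle, wide flange down, let go, while the bail is still open (horizontal distance between spool and seat below 0.005 m and z of spool in the frame of seat between -0.003 and 0.003 m and angle between spool's own z axis and vertical below 0.05 rad and contact force between spool and the fingers below 0.1 N and value of joint bail above 1 rad), for 0.2 s.
At the end, for the whole second after the job is handed in: The spool is on the spindle, wide flange down, its origin within 5 mm sideways and 3 mm in height of the seat's centre, axis within 0.05 rad of vertical, at rest and let go, and the bail is down (joint below 0.06 rad) and still (horizontal distance between spool and seat below 0.005 m and z of spool in the frame of seat between -0.003 and 0.003 m and angle between spool's own z axis and vertical below 0.05 rad and contact force between spool and the fingers below 0.1 N and value of joint bail below 0.06 rad and linear speed of spool below 0.02 m/s and velocity of joint bail below 0.05 rad/s); the robot touches nothing.
It fails at once if the spool is dropped down the spindle (faster than 0.45 m/s with the spindle in its bore) (horizontal distance between spool and seat below 0.012 m and z of spool in the frame of seat below 0.055 m and linear speed of spool above 0.45 m/s).
It fails at once if the bearing is shoved more than 30 mm or tipped over (distance of bearing from where it was at the start of the episode above 0.03 m or angle between bearing's own z axis and vertical above 0.5 rad).
It fails at once if the tin is shoved more than 30 mm or tipped over (distance of tin from where it was at the start of the episode above 0.03 m or angle between tin's own z axis and vertical above 0.5 rad).
It fails at once if the wrench is shoved more than 30 mm (distance of wrench from where it was at the start of the episode above 0.03 m).
It also fails if it takes over 72 s, if anything falls off the work surface, if the arm or the gripper's body presses on something with over 40 N, if the wrist force passes 120 N, or if a joint passes its speed limit or range.

ROBOT

A 7-joint arm with a two-finger parallel gripper is mounted at the origin on the work surface. World frame = base frame: x ahead of the robot, y to its left, z up, the work surface at z = 0. Lengths are in mm, angles in rad, forces in N, time in s.
With the tool pointing down it reaches from about 425 to 825 mm from the base axis. Payload 3.6 kg.
Tool frame: the origin (TCP) lies midway between the tips of the shut fingers; the grasp point (between the pads) lies 19 mm behind it; z points along the fingers, y is the direction in which the jaws open and shut (so a half turn about z gives the same grasp; the last joint's range is limited). The gripper opens to 85 mm and grips with 20 to 120 N. Pads are 22 mm wide; open, the fingers measure 114 mm over their backs; the gripper's body (76 mm by 85 mm) begins 54 mm behind the grasp point. The pads swing forward as they close: fully open they stand 13 mm farther back than shut.
Start: joints at [-1.292, 0.615, -0.013, 1.423, 0.008, 1.103, -0.04], TCP at [195.653, 619.825, 231.297] pointing down, gripper open.
Joint ranges: [-3.12, 3.12], [-0.3, 2.06], [-1.34, 1.32], [0.26, 2.42], [-1.36, 4.5], [0.01, 1.98], [-2.84, 2.84]. Speed limits (rad/s): [2.79, 2.79, 3.14, 3.14, 3.14, 3.14, 3.14].

INTERFACE

Orientations are given as a rotation vector (axis times angle).
In Python, from rig import ctrl gives the robot as it stands.
- The arm moves only by the shell command python3 -m crank 'ROWS' [FORCE]. ROWS is JSON, a list of rows, each a list of 7 numbers: the closure in counts, from 0 (fully open) to 255 (shut), then the shift along the tool's x, y, z in mm, then the turn, a rotation vector about the tool's x, y, z in rad. In form: [[grip, tx, ty, tz, rx, ry, rz], ...]. A call has 1 to 20 rows; each row shifts and turns the pose as measured when the row begins, along the tool's axes as they then stand; what a row does not reach is not made up. A row lasts 1/10 s, in which the tool goes at most 50 mm and 8.59 degrees, less where a joint would pass 70% of its speed; a pose out of reach is approached as far as the arm can. A call is refused whole if a number of a shift passes 50 or a number of a turn 0.15, either way. A call with a gripper value outside its range is refused whole. The fingers move at their own pace and stop on an object; FORCE is the grip in N (left out, the last holds). Time passes only in rows, so rows that do not move let the fingers close. It gives the time, the measured TCP pose, the force and the opening at its end, in the units of the state.
- ctrl.read_state(): the state, without advancing time (a new reading comes with each control period).
- ctrl.camera(name): name is "scene" or "top"; returns a dict with "img" (480x640x3 uint8, red, green, blue), "z_map" (480x640 float32, mm along the optical axis (not along the pixel's ray), 0 where there is no reading), "fx", "fy", "cx", "cy" (pixels), "extrinsics" (4x4, takes a point from camera to world coordinates). Camera axes: x right, y up, looking along -z (the intrinsics and any distortion apply to the point x, -y, -z); pixel columns grow to the right and rows downward; lengths in mm; the calibration is good to about 2 mm. A picture is of the moment at which its call begins.
- ctrl.sign_off(): hands the job in, once; it reports no verdict.
The state is a dict: "clock": time; "joint_positions": joint angles; "dq": joint speeds; "effort": joint torques, N m; "eef_pos": TCP position; "tool_rot": TCP orientation; "force": force on the tool from outside, world axes, zero at the start; "ft_torque": the same for the moment, N m; "finger_gap": finger opening in mm.
Only numpy, scipy, OpenCV 4.12 (cv2) and the standard library are available. Lean on these libraries where they do the work, as an engineer would, in place of code of your own. Each camera call takes 0.05 s, during which the arm holds its last target.

## Working session

There is one attempt and no reset: what is moved stays moved. The work goes in short steps, Python scripts to look and compute and a shell command to move; the robot and the scene stay as the last step left them, time stands still between calls to the robot, and variables do not carry over. Pictures are saved under pics/ and viewed, and the job is handed in when it is done.

```bash
ls; mkdir -p pics; python3 - <<'E'
from rig import ctrl
import cv2,numpy as np
print(ctrl.read_state())
for n in ["scene","top"]:
    c=ctrl.camera(n)
    cv2.imwrite(f"pics/{n}0.png",c["img"][:,:,::-1])
    np.savez(f"{n}0.npz",**c)
    print(n,c["fx"],c["fy"],c["cx"],c["cy"],c["extrinsics"],[k for k in c])
E
```

```text
pics
{'clock': 0.0, 'joint_positions': array([-1.29149203,  0.61589061, -0.01259586,  1.42494518,  0.00811014,
        1.10339   , -0.04043728]), 'dq': array([-9.37112027e-04,  8.87011458e-04, -7.21940039e-04, -3.65529513e-04,
       -3.68713094e-05,  1.87007342e-05,  1.94265031e-03]), 'effort': array([ 2.47885018e-04, -4.69205832e+01,  2.59225667e-01, -1.71031487e+01,
        9.92529094e-03,  9.67360509e-03,  6.04268848e-07]), 'eef_pos': array([195.45870939, 619.09580859, 230.14144417]), 'tool_rot': array([-0.47840831, -3.10461088,  0.00402215]), 'force': array([0.0210103 , 0.618438  , 0.61855256]), 'ft_torque': array([ 0.04663479, -0.03402196,  0.001782  ]), 'finger_gap': 85.45829162893243}
scene 463.80994708216207 463.80994708216207 324.5555338705249 235.52939672915966 [[ 2.56766735e-01 -7.91962916e-01  5.53954496e-01  1.21432490e+03]
 [ 9.66472228e-01  2.09508722e-01 -1.48450424e-01 -1.78560665e+02]
 [ 1.50893197e-03  5.73498767e-01  8.19205034e-01  1.04534337e+03]
 [ 0.00000000e+00  0.00000000e+00  0.00000000e+00  1.00000000e+00]] ['img', 'z_map', 'fx', 'fy', 'cx', 'cy', 'extrinsics']
top 537.4446466035704 537.4446466035704 321.7473143514423 230.93983437365813 [[ 1.42457442e-02  9.96940685e-01 -7.68526407e-02  4.58701893e+02]
 [-9.99894598e-01  1.44189300e-02  1.69903418e-03  2.11305062e+00]
 [ 2.80196914e-03  7.68203362e-02  9.97041015e-01  1.39595516e+03]
 [ 0.00000000e+00  0.00000000e+00  0.00000000e+00  1.00000000e+00]] ['img', 'z_map', 'fx', 'fy', 'cx', 'cy', 'extrinsics']
```

View pics/scene0.png

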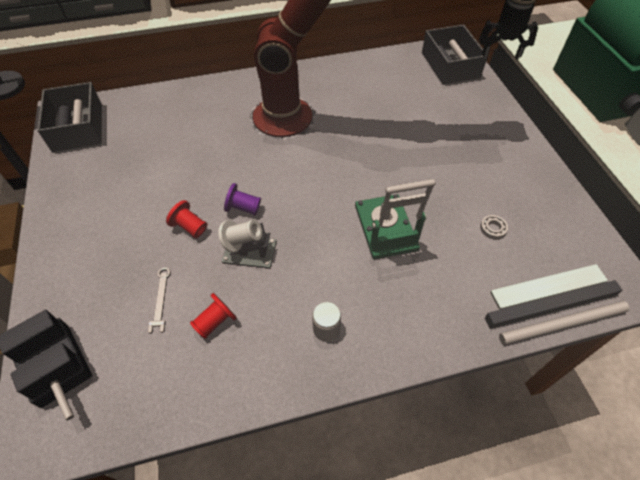

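View pics/top0.png

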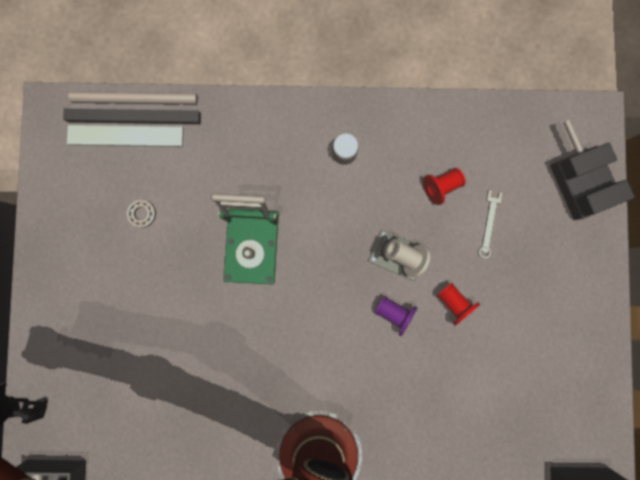

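The scene view shows the bare spool in its cradle at about (245,238), the green stand at (390,225) with the bail open, the tin at (327,318), the bearing at (494,227) and the wrench at (160,300). The top view has the spool at (407,255) and the spindle at (249,253). Next I'll build point clouds.

```bash
cat > h.py <<'E'
import numpy as np,cv2
def load(n): 
    return dict(np.load(n+".npz"))
def cloud(c):
    z=c["z_map"].astype(float); v,u=np.mgrid[0:z.shape[0],0:z.shape[1]]
    X=(u-c["cx"])/c["fx"]*z; Y=-(v-c["cy"])/c["fy"]*z
    P=np.stack([X,Y,-z],-1)
    W=P@c["extrinsics"][:3,:3].T+c["extrinsics"][:3,3]
    W[z<=0]=np.nan
    return W
def proj(c,p):
    E=c["extrinsics"]; q=(np.asarray(p)-E[:3,3])@E[:3,:3]
    return np.array([c["cx"]+c["fx"]*q[...,0]/-q[...,2],c["cy"]+c["fy"]*q[...,1]/q[...,2]]).T
E
python3 - <<'E'
from h import *
for n,pts in [("scene",[(245,238),(228,238),(252,232),(390,213),(327,310),(494,227),(160,300),(410,187),(300,300),(300,200)]),("top",[(407,255),(420,262),(388,246),(249,253),(346,147),(141,213),(490,225),(240,200),(330,200),(330,330),(600,400)])]:
    c=load(n+"0"); W=cloud(c)
    print(n,np.isnan(W[...,0]).mean())
    for u,v in pts: print((u,v),W[v,u].round(1))
def crop(n,x0,x1,y0,y1,s,o):
    im=load(n)["img"][y0:y1,x0:x1,::-1]; cv2.imwrite(o,cv2.resize(im,None,fx=s,fy=s,interpolation=cv2.INTER_CUBIC))
crop("scene0",200,300,180,280,6,"pics/s_spool.png")
crop("scene0",340,450,160,270,5,"pics/s_stand.png")
crop("top0",350,450,210,310,6,"pics/t_spool.png")
crop("top0",195,295,180,300,5,"pics/t_stand.png")
E
```

```text
scene 0.00416015625
(245, 238) [ 533.4 -199.7  102.1]
(228, 238) [ 512.  -241.3   87.5]
(252, 232) [ 509.3 -179.9   87.8]
(390, 213) [499.8 200.4  29. ]
(327, 310) [766.8 -52.4  86.7]
(494, 227) [600.9 474.5   1. ]
(160, 300) [ 596.9 -436.6    7.3]
(410, 187) [620.8 172.3 281.2]
(300, 300) [683.6 -99.5   2.4]
(300, 200) [368.7 -26.    1.6]
top 0.003984375
(407, 255) [ 503.  -204.6  111.4]
(420, 262) [ 487.3 -240.2   87.4]
(388, 246) [ 524.9 -161.7   90.9]
(249, 253) [503.3 176.7  82.7]
(346, 147) [768.7 -57.1  86.5]
(141, 213) [605.9 470.2   5.5]
(490, 225) [ 587.4 -436.3    8.9]
(240, 200) [607.7 172.7 275.6]
(330, 200) [647.9 -20.7  -0.8]
(330, 330) [311.6 -25.1   1.3]
(600, 400) [ 145.2 -713.9    2.2]
```

```bash
python3 - <<'E'
import cv2,numpy as np
a=[cv2.resize(cv2.imread(f"pics/{n}.png"),(400,400 if 1 else 0)) for n in ["s_spool","t_spool"]]
b=[cv2.resize(cv2.imread(f"pics/{n}.png"),(400,300)) for n in ["s_stand","t_stand"]]
cv2.imwrite("pics/mix1.png",np.hstack(a)); 
E
```

```text
(no output)
```

View pics/mix1.png

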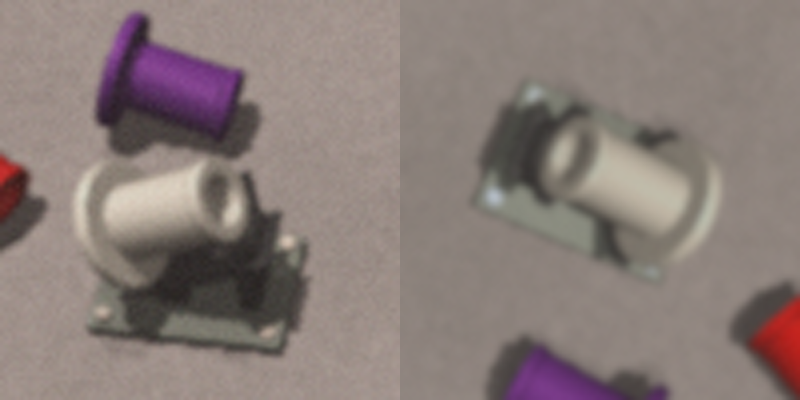

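View pics/s_stand.png

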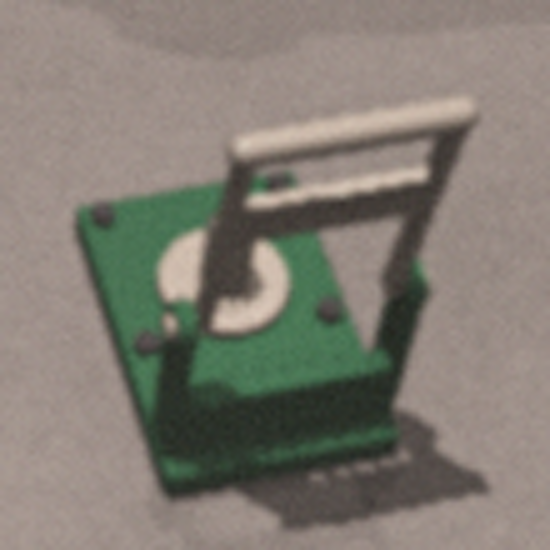

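View pics/t_stand.png

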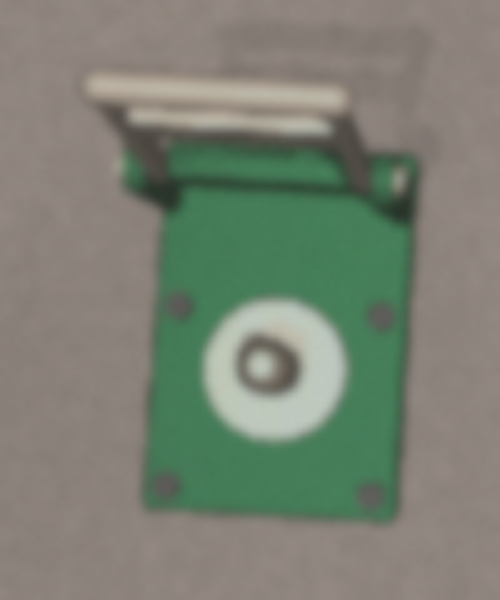

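```bash
cat >> h.py <<'E'
from scipy.optimize import least_squares
def bias(W):
    # bench plane offset near workspace
    m=(W[...,0]>350)&(W[...,0]<800)&(W[...,1]>-500)&(W[...,1]<500)&(np.abs(W[...,2])<6)
    P=W[m]; A=np.c_[P[:,:2]-[500,0],np.ones(len(P))]
    return np.linalg.lstsq(A,P[:,2],rcond=None)[0]
def flat(W):
    b=bias(W); W=W.copy(); W[...,2]-=(W[...,0]-500)*b[0]+W[...,1]*b[1]+b[2]; return W
def sdcyl(r,z,R,z0,z1):
    dr=r-R; dz=np.maximum(z0-z,z-z1)
    return np.hypot(np.maximum(dr,0),np.maximum(dz,0))+np.minimum(np.maximum(dr,dz),0)
def sdspool(P,p):
    a=np.array([np.cos(p[4])*np.cos(p[3]),np.cos(p[4])*np.sin(p[3]),np.sin(p[4])])
    q=P-p[:3]; z=q@a; r=np.linalg.norm(q-z[:,None]*a,axis=1)
    return np.minimum(np.minimum(sdcyl(r,z,42,0,10),sdcyl(r,z,25,5,82)),sdcyl(r,z,27,78,86)),z,r
def fitspool(P,p0,it=4,gate=(25,12,8,6)):
    p=np.array(p0,float)
    for k in range(it):
        d,z,r=sdspool(P,p); m=(np.abs(d)<gate[k])&~((r<15)&(z>40))
        f=lambda x: sdspool(P[m],x)[0]
        s=least_squares(f,p,loss="soft_l1",f_scale=1.5); p=s.x
    return p,m.sum(),np.abs(f(p)).mean()
E
python3 - <<'E'
from h import *
allP=[]
for n in ["scene","top"]:
    c=load(n+"0"); W=cloud(c); print(n,bias(W)); W=flat(W); I=c["img"].astype(int)
    m=(np.abs(W[...,0]-505)<90)&(np.abs(W[...,1]+205)<90)&(W[...,2]>48)
    m&=(I.min(-1)>85)
    P=W[m]; allP.append(P); print(len(P))
    print(fitspool(P,[470,-260,60,1.1,.5]))
print(fitspool(np.vstack(allP),[470,-260,60,1.1,.5]))
E
```

```text
scene [ 4.08632057e-04 -2.81643922e-04  1.50508410e+00]
857
(array([ 490.94317262, -239.92394675,   63.87037297,    1.19416175,
          0.51890908]), np.int64(821), np.float64(1.1608586677593868))
top [-2.49183525e-04  2.64876663e-04 -3.15422885e-01]
1054
(array([ 490.84919465, -238.25909816,   63.76667758,    1.18177055,
          0.51831933]), np.int64(995), np.float64(1.304142816553167))
(array([ 490.92403139, -239.08122137,   63.82417266,    1.18414394,
          0.51792098]), np.int64(1815), np.float64(1.3033797344737257))
```

```bash
python3 - <<'E'
from h import *
for n in ["scene","top"]:
    c=load(n+"0"); W=flat(cloud(c)); I=c["img"].astype(int)
    near=(np.abs(W[...,0]-530)<120)&(np.abs(W[...,1]-175)<100)
    g=(I[...,1]>I[...,0]+20)&(I[...,1]>I[...,2]+8)&near&(np.abs(W[...,2]-22)<5)
    P=W[g]; r=cv2.minAreaRect(P[:,:2].astype(np.float32)); print(n,"base",len(P),P[:,2].mean(),r)
    lo,hi=np.percentile(P[:,:2],[1,99],axis=0); print(lo,hi)
    # seat ring
    s=near&(I.min(-1)>140)&(np.abs(W[...,2]-30)<5)&(np.hypot(W[...,0]-502,W[...,1]-175)<45)
    P=W[s]; print("ring",len(P),P.mean(0),cv2.minEnclosingCircle(P[:,:2].astype(np.float32)))
    s=(np.hypot(W[...,0]-502,W[...,1]-175)<20)&(W[...,2]>42); P=W[s]
    print("spindle",len(P),P[:,2].max())
    def f(p):
        rr=np.hypot(P[:,0]-p[0],P[:,1]-p[1]); zz=P[:,2]
        R=np.where(zz<74,14,14-8*(zz-74)/11); return np.minimum(np.abs(rr-R)*np.where(zz<74,1,.8),np.abs(zz-85)+5*(rr>6))
    print(least_squares(f,[502,175],loss="soft_l1").x)
    # bail bar
    s=(W[...,2]>255)&(np.abs(W[...,0]-610)<60)&(np.abs(W[...,1]-175)<80); P=W[s]; print("bar",len(P),P.mean(0),P.min(0),P.max(0))
    s2=P[(I[s].min(-1)>130)]; A=np.polyfit(s2[:,1],s2[:,0],1); print("bar line",A,s2.mean(0),s2[:,1].min(),s2[:,1].max())
    # cradle
    near=(np.abs(W[...,0]-510)<90)&(np.abs(W[...,1]+195)<90)&(W[...,2]>5)&(I.max(-1)<130)
    P=W[near]; d,z,r=sdspool(P,[490.9,-239.1,63.8,1.185,.52]); P=P[d>6]
    h=np.array([np.cos(1.185),np.sin(1.185)]);q=P[:,:2]-[490.9,-239.1]
    t=np.c_[q@h,q@[-h[1],h[0]],P[:,2]]
    t=t[t[:,2]>25]; print(len(t)); print(t[np.argsort(-t[:,2])][:40:2].round(0).tolist())
E
```

```text
scene base 957 21.912067956036893 ((526.5562744140625, 179.6424560546875), (127.22259521484375, 188.6396026611328), 87.75288391113281)
[433.65162255 115.5911992 ] [619.50109501 241.41663593]
ring 187 [507.69684609 180.92076781  30.16569208] ((505.7331237792969, 181.0336151123047), 35.85821533203125)
spindle 38 77.28952242747094
[504.46172796 181.20726399]
bar 388 [616.15937176 174.70200443 275.81406935] [604.13270881 119.39348285 255.43459347] [624.05359944 233.28252034 283.65578521]
bar line [4.19262330e-02 6.06551664e+02] [613.93238481 176.04064401 278.99053452] 121.60870867128472 233.2825203436335
295
[[82.0, -35.0, 99.0], [78.0, -32.0, 94.0], [73.0, -33.0, 91.0], [86.0, 27.0, 87.0], [90.0, 13.0, 80.0], [84.0, 16.0, 79.0], [93.0, 15.0, 79.0], [93.0, -1.0, 78.0], [91.0, 9.0, 78.0], [89.0, -7.0, 77.0], [91.0, -16.0, 77.0], [94.0, -5.0, 76.0], [92.0, 14.0, 76.0], [97.0, -10.0, 75.0], [98.0, 12.0, 75.0], [85.0, -15.0, 75.0], [100.0, 12.0, 74.0], [94.0, -10.0, 74.0], [99.0, 7.0, 73.0], [95.0, 12.0, 73.0]]
top base 2294 21.967116745925367 ((523.8892822265625, 181.43603515625), (128.2067
[... 238 characters left out ...]
30516056
[505.73961259 183.46455574]
bar 414 [612.10114661 177.72368835 277.51367799] [602.42075574 120.76778882 255.03162274] [622.62998382 234.3124482  285.26755906]
bar line [4.09460626e-02 6.04585556e+02] [611.81713097 176.61222937 279.05592492] 124.1231062393639 231.43728102789254
138
[[-3.0, -18.0, 105.0], [84.0, 32.0, 99.0], [79.0, 32.0, 96.0], [81.0, -30.0, 95.0], [84.0, -32.0, 94.0], [78.0, -31.0, 93.0], [90.0, -21.0, 91.0], [76.0, 31.0, 90.0], [85.0, 27.0, 89.0], [91.0, 19.0, 88.0], [92.0, 16.0, 85.0], [75.0, -33.0, 83.0], [95.0, 15.0, 82.0], [93.0, -7.0, 80.0], [94.0, -4.0, 80.0], [95.0, -6.0, 80.0], [92.0, -5.0, 79.0], [95.0, -12.0, 78.0], [88.0, -10.0, 77.0], [93.0, 11.0, 77.0]]
```

Both views give the same spool pose to within 2 mm: origin (491,-239,64), azimuth 67.9°, elevation 29.7° against the stated 30°. The stand is at about (505,182), yaw −2.4°, with its base at 22 mm and ring at 30 mm as the text says. Next is a planner that works out the moves.

```bash
cat > plan.py <<'E'
import numpy as np
from scipy.spatial.transform import Rotation as R, Slerp
def pose():
    from rig import ctrl
    s=ctrl.read_state(); return np.array(s["eef_pos"]),R.from_rotvec(s["tool_rot"]),s
def toolR(zdir,ydir):
    z=np.array(zdir,float); z/=np.linalg.norm(z); y=np.array(ydir,float); y-=z*(y@z); y/=np.linalg.norm(y)
    return R.from_matrix(np.c_[np.cross(y,z),y,z])
def tilt(az,t):
    "tool x (horizontal part) at azimuth az rad; tool z = down leaned by t towards +x (t<0: towards -x)"
    h=np.array([np.cos(az),np.sin(az),0]); z=np.sin(t)*h+np.array([0,0,-np.cos(t)])
    return toolR(z,np.cross(z,h))
def plan(segs,p=None,r=None,show=True):
    "segs: (target pos, target R, rows)"
    if p is None: p,r,_=pose()
    for (tp,tr,n) in segs:
        S=Slerp([0,1],R.concatenate([r,tr])); p0=p
        for i in range(1,n+1):
            q=p0+(np.array(tp)-p0)*i/n; rr=S(i/n)
            d=r.inv().apply(q-p); w=(r.inv()*rr).as_rotvec()
            if show: print(i,d.round(1).tolist(),w.round(3).tolist())
            p,r=q,rr
def err(tp,tr):
    p,r,s=pose(); print("shift",r.inv().apply(np.array(tp)-p).round(1),"turn",(r.inv()*tr).as_rotvec().round(3),"at",p.round(1),"z",r.apply([0,0,1]).round(3),"y",r.apply([0,1,0]).round(3),"gap",round(s["finger_gap"],1),"F",np.round(s["force"],1),"t",round(s["clock"],2),"q",np.round(s["joint_positions"],2))
E
python3 - <<'E'
from plan import *
az=1.185
T=tilt(az,-.262); tz=T.apply([0,0,1]); g=np.array([506.5,-200.6,87.8])+24*tz
print(T.as_rotvec(),tz,T.apply([0,1,0]),g)
p,r,s=pose(); print((r.inv()*T).as_rotvec())
m=tilt(0.8+.46,0)
plan([([430,300,260],tilt(2.1,0),10),(g-110*tz,T,14)])
E
```

```text
[ 2.47025648  1.6629334  -0.32546751] [-0.09746576 -0.23997513 -0.96587388] [ 9.26499071e-01 -3.76297052e-01 -1.38777878e-17] [ 504.16082178 -206.35940321   64.61902677]
[ 0.2143632  -0.19754452  1.64058504]
1 [-32.0, -23.4, -2.9] [-0.0, 0.0, 0.074]
2 [-33.6, -21.0, -2.9] [-0.0, 0.0, 0.074]
3 [-35.1, -18.4, -2.9] [-0.0, 0.0, 0.074]
4 [-36.3, -15.8, -2.9] [-0.0, 0.0, 0.074]
5 [-37.4, -13.1, -2.9] [-0.0, 0.0, 0.074]
6 [-38.2, -10.3, -3.0] [-0.0, 0.0, 0.074]
7 [-38.9, -7.5, -3.0] [-0.0, 0.0, 0.074]
8 [-39.3, -4.6, -3.0] [-0.0, 0.0, 0.074]
9 [-39.6, -1.7, -3.0] [-0.0, 0.0, 0.074]
10 [-39.6, 1.2, -3.0] [-0.0, 0.0, 0.074]
1 [-32.7, -12.1, 6.4] [0.009, -0.017, 0.065]
2 [-33.3, -9.9, 7.0] [0.009, -0.017, 0.065]
3 [-33.7, -7.6, 7.7] [0.009, -0.017, 0.065]
4 [-34.0, -5.4, 8.3] [0.009, -0.017, 0.065]
5 [-34.1, -3.1, 9.0] [0.009, -0.017, 0.065]
6 [-34.1, -0.8, 9.6] [0.009, -0.017, 0.065]
7 [-33.9, 1.5, 10.2] [0.009, -0.017, 0.065]
8 [-33.5, 3.8, 10.7] [0.009, -0.017, 0.065]
9 [-33.0, 6.0, 11.3] [0.009, -0.017, 0.065]
10 [-32.3, 8.3, 11.8] [0.009, -0.017, 0.065]
11 [-31.5, 10.4, 12.2] [0.009, -0.017, 0.065]
12 [-30.6, 12.6, 12.7] [0.009, -0.017, 0.065]
13 [-29.5, 14.6, 13.1] [0.009, -0.017, 0.065]
14 [-28.2, 16.6, 13.5] [0.009, -0.017, 0.065]
```

```bash
python3 -m crank '[[0,-32,-23,-3,0,0,0.074],[0,-34,-21,-3,0,0,0.074],[0,-35,-18,-3,0,0,0.074],[0,-36,-16,-3,0,0,0.074],[0,-37,-13,-3,0,0,0.074],[0,-38,-10,-3,0,0,0.074],[0,-39,-7,-3,0,0,0.074],[0,-39,-5,-3,0,0,0.074],[0,-40,-2,-3,0,0,0.074],[0,-40,1,-3,0,0,0.074]]'; python3 - <<'E'
from plan import *
err([430,300,260],tilt(2.1,0))
T=tilt(1.185,-.262); tz=T.apply([0,0,1]); g=np.array([506.5,-200.6,87.8])+24*tz
plan([(g-110*tz,T,14)])
E
```

```text
clock: 1.1
eef_pos: [426.4, 290.5, 254.5]
tool_rot: [-1.584, -2.705, 0.02]
force: [0.1, 0.5, 0.3]
finger_gap: 85.5
shift [ 6.6  7.7 -5.6] turn [-0.014  0.    -0.018] at [426.4 290.5 254.5] z [-0.012 -0.007 -1.   ] y [ 0.872  0.489 -0.014] gap 85.5 F [0.1 0.5 0.3] t 1.1 q [-0.8   0.39  0.23  1.77 -0.1   1.01 -0.02]
1 [-32.4, -10.8, 6.1] [0.007, -0.017, 0.064]
2 [-32.9, -8.7, 6.8] [0.007, -0.017, 0.064]
3 [-33.3, -6.5, 7.4] [0.007, -0.017, 0.064]
4 [-33.5, -4.4, 8.0] [0.007, -0.017, 0.064]
5 [-33.6, -2.2, 8.6] [0.007, -0.017, 0.064]
6 [-33.5, 0.1, 9.2] [0.007, -0.017, 0.064]
7 [-33.2, 2.3, 9.7] [0.007, -0.017, 0.064]
8 [-32.9, 4.4, 10.3] [0.007, -0.017, 0.064]
9 [-32.3, 6.6, 10.8] [0.007, -0.017, 0.064]
10 [-31.7, 8.7, 11.3] [0.007, -0.017, 0.064]
11 [-30.8, 10.8, 11.7] [0.007, -0.017, 0.064]
12 [-29.9, 12.8, 12.1] [0.007, -0.017, 0.064]
13 [-28.8, 14.8, 12.5] [0.007, -0.017, 0.064]
14 [-27.6, 16.7, 12.9] [0.007, -0.017, 0.064]
```

Tracking is good, so I'll continue.

```bash
python3 -m crank '[[0,-32,-11,6,0.007,-0.017,0.064],[0,-33,-9,7,0.007,-0.017,0.064],[0,-33,-6,7,0.007,-0.017,0.064],[0,-33,-4,8,0.007,-0.017,0.064],[0,-34,-2,9,0.007,-0.017,0.064],[0,-33,0,9,0.007,-0.017,0.064],[0,-33,2,10,0.007,-0.017,0.064],[0,-33,4,10,0.007,-0.017,0.064],[0,-32,7,11,0.007,-0.017,0.064],[0,-32,9,11,0.007,-0.017,0.064],[0,-31,11,12,0.007,-0.017,0.064],[0,-30,13,12,0.007,-0.017,0.064],[0,-29,15,12,0.007,-0.017,0.064],[0,-28,17,13,0.007,-0.017,0.064],[0,0,0,0,0,0,0]]'; python3 - <<'E'
from plan import *
T=tilt(1.185,-.262); tz=T.apply([0,0,1]); g=np.array([506.5,-200.6,87.8])+24*tz
err(g-110*tz,T)
E
```

```text
clock: 2.6
eef_pos: [505.9, -206.5, 167.9]
tool_rot: [2.504, 1.596, -0.336]
force: [-0.3, -0.9, 0.1]
finger_gap: 85.2
shift [ 26.1  -3.  -10.4] turn [-0.005  0.011 -0.049] at [ 505.9 -206.5  167.9] z [-0.106 -0.248 -0.963] y [ 0.907 -0.421  0.008] gap 85.2 F [-0.3 -0.9  0.1] t 2.6 q [-0.18  0.62  0.61  1.81 -0.09  0.82 -0.04]
```

```bash
python3 -m crank '[[0,26,-3,-10,-0.005,0.011,-0.049],[0,0,0,0,0,0,0]]'; python3 - <<'E'
from plan import *
from rig import ctrl
import cv2
T=tilt(1.185,-.262); tz=T.apply([0,0,1]); g=np.array([506.5,-200.6,87.8])+24*tz
err(g-110*tz,T); err(g,T)
ims=[]
for n,(x,y) in [("scene",(190,150)),("top",(335,180))]:
    c=ctrl.camera(n); np.savez(n+"1.npz",**c); ims.append(cv2.resize(c["img"][y:y+130,x:x+130,::-1],(400,400),interpolation=cv2.INTER_CUBIC))
cv2.imwrite("pics/m2.png",np.hstack(ims))
E
```

```text
clock: 2.8
eef_pos: [514.7, -178.4, 169.4]
tool_rot: [2.471, 1.667, -0.326]
force: [0.4, 1.4, -0.1]
finger_gap: 85.6
shift [-1.7  0.7 -1.1] turn [-0.002 -0.001  0.002] at [ 514.7 -178.4  169.4] z [-0.099 -0.238 -0.966] y [ 0.927 -0.375 -0.003] gap 85.6 F [ 0.4  1.4 -0.1] t 2.8 q [-0.22  0.61  0.59  1.8  -0.09  0.84 -0.04]
shift [ -1.8   1.  108.9] turn [-0.002 -0.001  0.002] at [ 514.7 -178.4  169.4] z [-0.099 -0.238 -0.966] y [ 0.927 -0.375 -0.003] gap 85.6 F [ 0.4  1.4 -0.1] t 2.8 q [-0.22  0.61  0.59  1.8  -0.09  0.84 -0.04]
```

View pics/m2.png

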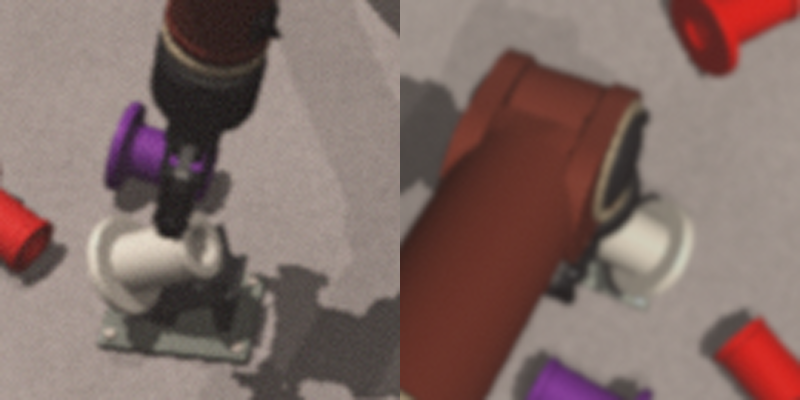

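The scene view shows the open fingers above the barrel, at about (170,215) in the left tile, with the spool still in its cradle. I'll descend along the tool axis.

```bash
python3 -m crank '[[0,-1,1,25,0,0,0],[0,0,0,25,0,0,0],[0,0,0,25,0,0,0],[0,0,0,20,0,0,0],[0,0,0,12,0,0,0],[0,0,0,0,0,0,0]]' 60; python3 - <<'E'
from plan import *
T=tilt(1.185,-.262); tz=T.apply([0,0,1]); g=np.array([506.5,-200.6,87.8])+24*tz
err(g,T)
E
```

```text
clock: 3.5
eef_pos: [504.8, -204.8, 65.5]
tool_rot: [2.465, 1.67, -0.321]
force: [-0.6, -0.3, 0.7]
finger_gap: 85.7
shift [-1.4  0.   1.3] turn [ 0.003 -0.002  0.006] at [ 504.8 -204.8   65.5] z [-0.094 -0.239 -0.966] y [ 0.929 -0.371  0.001] gap 85.7 F [-0.6 -0.3  0.7] t 3.5 q [-0.12  0.75  0.51  1.9  -0.15  0.59  0.02]
```

```bash
python3 -m crank '[[60,0,0,0,0,0,0],[80,0,0,0,0,0,0],[90,0,0,0,0,0,0],[100,0,0,0,0,0,0],[110,0,0,0,0,0,0],[120,0,0,0,0,0,0],[255,0,0,0,0,0,0],[255,0,0,0,0,0,0],[255,0,0,0,0,0,0]]' 60; python3 - <<'E'
from plan import *
T=tilt(1.185,-.262); tz=T.apply([0,0,1]); g=np.array([506.5,-200.6,87.8])+24*tz
err(g,T)
E
```

```text
clock: 4.4
eef_pos: [505.2, -203.6, 67.8]
tool_rot: [2.465, 1.671, -0.319]
force: [-0.8, -0.3, -0.9]
finger_gap: 51.5
shift [-2.1  0.1  3.9] turn [ 0.004 -0.003  0.006] at [ 505.2 -203.6   67.8] z [-0.092 -0.239 -0.967] y [ 0.929 -0.37   0.002] gap 51.5 F [-0.8 -0.3 -0.9] t 4.4 q [-0.12  0.75  0.51  1.9  -0.15  0.59  0.02]
```

```bash
python3 -m crank '[[255,-3,0,-10,0,0,0],[255,-5,0,-19,0,0,0],[255,-7,0,-26,0,0,0],[255,-7,0,-26,0,0,0],[255,-7,0,-26,0,0,0],[255,-7,0,-26,0,0,0],[255,0,0,0,0,0,0]]' 80; python3 - <<'E'
from plan import *
from rig import ctrl
import cv2
T=tilt(1.185,-.262)
err([505,-204,200],T)
ims=[]
for n,(x,y) in [("scene",(190,120)),("top",(335,180))]:
    c=ctrl.camera(n); np.savez(n+"2.npz",**c); ims.append(cv2.resize(c["img"][y:y+130,x:x+130,::-1],(400,400),interpolation=cv2.INTER_CUBIC))
cv2.imwrite("pics/m3.png",np.hstack(ims))
E
```

```text
clock: 5.1
eef_pos: [505.3, -202.0, 210.8]
tool_rot: [2.465, 1.675, -0.314]
force: [1.1, -0.8, -3.6]
finger_gap: 51.1
shift [ 0.8  0.4 10.9] turn [ 0.004 -0.007  0.008] at [ 505.3 -202.   210.8] z [-0.091 -0.235 -0.968] y [ 0.93  -0.368  0.002] gap 51.1 F [ 1.1 -0.8 -3.6] t 5.1 q [-0.19  0.55  0.61  1.77 -0.06  0.91  0.01]
```

View pics/m3.png

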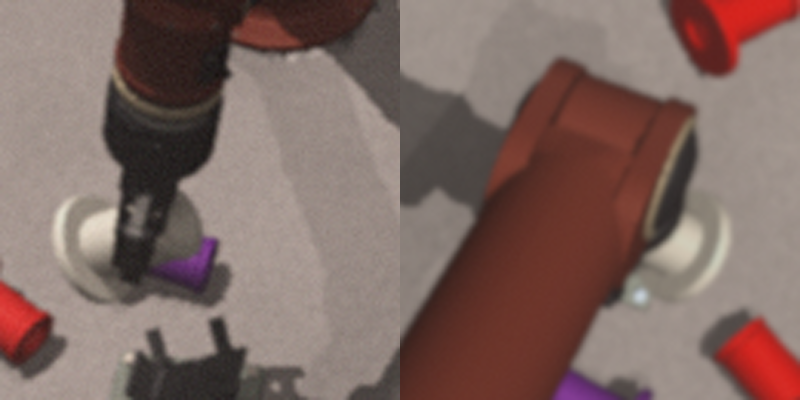

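```bash
cat >> h.py <<'E'
from scipy.spatial.transform import Rotation as R
def p5(o,a): return [*o,np.arctan2(a[1],a[0]),np.arcsin(np.clip(a[2],-1,1))]
def avec(p): return np.array([np.cos(p[4])*np.cos(p[3]),np.cos(p[4])*np.sin(p[3]),np.sin(p[4])])
def spoolpts(n,ctr,rad=80,thr=85,zmin=6):
    c=load(n); W=flat(cloud(c)); I=c["img"].astype(int)
    m=(np.linalg.norm(W-ctr,axis=-1)<rad)&(W[...,2]>zmin)&(I.min(-1)>thr)&(I.max(-1)-I.min(-1)<45)
    return W[m]
E
python3 - <<'E'
from h import *; from plan import pose
p,r,_=pose()
a0=avec([0,0,0,1.185,.518]); o0=np.array([490.9,-239.1,63.8])
r0=R.from_rotvec([2.465,1.671,-.319]); p0=np.array([505.2,-203.6,67.8])
ot=r0.inv().apply(o0-p0); at=r0.inv().apply(a0); print("tool frame",ot,at)
o=p+r.apply(ot); a=r.apply(at); g=p5(o,a); print(np.round(g,2))
for n in ["scene2","top2"]:
    P=spoolpts(n,o+43*a,zmin=100)
    q=fitspool(P,g,gate=(12,8,6,5)); print(n,len(P),np.round(q[0],3),q[1:])
    print(r.inv().apply(q[0][:3]-p),r.inv().apply(avec(q[0])))
E
```

```text
tool frame [-35.97438491  -0.15560965  13.65867549] [ 0.71319001  0.00682107 -0.70093758]
[ 488.69 -235.7   202.73    1.18    0.52]
scene2 641 [ 491.085 -238.217  206.612    1.191    0.522] (np.int64(602), np.float64(0.9714277442345184))
[-38.3745483    2.97497135  10.24658818] [ 7.12949240e-01 -6.97632347e-04 -7.01215298e-01]
top2 657 [ 489.913 -235.793  204.205    1.178    0.522] (np.int64(657), np.float64(1.0972733341654808))
[-36.00029271   1.00931093  12.12858706] [ 0.71285187  0.01015246 -0.70124114]
```

```bash
cat >> plan.py <<'E'
OT=np.array([-36.5,1.5,12.2]); AT=np.array([.713,.003,-.701])
def tcp_for(origin,Rt,ot=None): return np.array(origin,float)-Rt.apply(OT if ot is None else ot)
E
python3 - <<'E'
from plan import *
T=tilt(0,.794); print(T.apply(AT))
g=tcp_for([480,-20,110],T); print(g)
plan([(g,T,15)])
E
```

```text
[-1.15464110e-04 -3.00000000e-03  9.99884987e-01]
[496.88584904 -18.5        144.58262717]
1 [11.8, -4.8, 1.2] [-0.022, 0.061, 0.08]
2 [11.3, -5.8, 1.8] [-0.022, 0.061, 0.08]
3 [10.7, -6.7, 2.4] [-0.022, 0.061, 0.08]
4 [9.9, -7.6, 2.8] [-0.022, 0.061, 0.08]
5 [9.1, -8.4, 3.2] [-0.022, 0.061, 0.08]
6 [8.2, -9.2, 3.6] [-0.022, 0.061, 0.08]
7 [7.2, -9.9, 3.8] [-0.022, 0.061, 0.08]
8 [6.2, -10.5, 4.0] [-0.022, 0.061, 0.08]
9 [5.0, -11.0, 4.1] [-0.022, 0.061, 0.08]
10 [3.9, -11.5, 4.1] [-0.022, 0.061, 0.08]
11 [2.7, -11.8, 4.1] [-0.022, 0.061, 0.08]
12 [1.5, -12.1, 3.9] [-0.022, 0.061, 0.08]
13 [0.3, -12.3, 3.7] [-0.022, 0.061, 0.08]
14 [-0.9, -12.3, 3.4] [-0.022, 0.061, 0.08]
15 [-2.1, -12.3, 3.1] [-0.022, 0.061, 0.08]
```

```bash
python3 -m crank '[[255,12,-5,1,-0.022,0.061,0.08],[255,11,-6,2,-0.022,0.061,0.08],[255,11,-7,2,-0.022,0.061,0.08],[255,10,-8,3,-0.022,0.061,0.08],[255,9,-8,3,-0.022,0.061,0.08],[255,8,-9,4,-0.022,0.061,0.08],[255,7,-10,4,-0.022,0.061,0.08],[255,6,-10,4,-0.022,0.061,0.08],[255,5,-11,4,-0.022,0.061,0.08],[255,4,-11,4,-0.022,0.061,0.08],[255,3,-12,4,-0.022,0.061,0.08],[255,1,-12,4,-0.022,0.061,0.08],[255,0,-12,4,-0.022,0.061,0.08],[255,-1,-12,3,-0.022,0.061,0.08],[255,-2,-12,3,-0.022,0.061,0.08],[255,0,0,0,0,0,0]]'; python3 - <<'E'
from plan import *
T=tilt(0,.794); g=tcp_for([480,-20,110],T); err(g,T); p,r,_=pose(); print(r.apply(AT), p+r.apply(OT))
E
```

```text
clock: 6.8
eef_pos: [495.6, -29.7, 215.5]
tool_rot: [-2.977, -0.011, -0.865]
force: [0.5, 0.5, -3.9]
finger_gap: 51.6
shift [-36.9  -8.5  61. ] turn [-0.041  0.229 -0.009] at [495.6 -29.7 215.5] z [ 0.535  0.042 -0.844] y [ 0.019 -0.999 -0.038] gap 51.6 F [ 0.5  0.5 -3.9] t 6.8 q [ 0.23  0.26 -0.21  2.33 -1.36  0.01 -0.16]
[ 0.22692405 -0.03552137  0.97315092] [471.32554691 -30.56791083 185.60462178]
```

The arm hit J5 and J6 limits: pointing outward at this radius is past a wrist singularity. I'll back out and pitch inward towards the base instead, which uses larger J6.

```bash
python3 - <<'E'
from plan import *
plan([([500,-25,215],tilt(1.2,0.0),11)])
E
```

```text
1 [0.3, -0.4, 0.3] [0.027, -0.047, -0.105]
2 [0.4, -0.4, 0.3] [0.027, -0.047, -0.105]
3 [0.4, -0.3, 0.3] [0.027, -0.047, -0.105]
4 [0.5, -0.3, 0.2] [0.027, -0.047, -0.105]
5 [0.5, -0.2, 0.2] [0.027, -0.047, -0.105]
6 [0.5, -0.2, 0.2] [0.027, -0.047, -0.105]
7 [0.6, -0.1, 0.2] [0.027, -0.047, -0.105]
8 [0.6, -0.0, 0.2] [0.027, -0.047, -0.105]
9 [0.6, 0.0, 0.1] [0.027, -0.047, -0.105]
10 [0.6, 0.1, 0.1] [0.027, -0.047, -0.105]
11 [0.6, 0.2, 0.1] [0.027, -0.047, -0.105]
```

```bash
python3 -m crank '[[255,0,0,0,0.027,-0.047,-0.105],[255,0,0,0,0.027,-0.047,-0.105],[255,0,0,0,0.027,-0.047,-0.105],[255,0,0,0,0.027,-0.047,-0.105],[255,0,0,0,0.027,-0.047,-0.105],[255,0,0,0,0.027,-0.047,-0.105],[255,0,0,0,0.027,-0.047,-0.105],[255,0,0,0,0.027,-0.047,-0.105],[255,0,0,0,0.027,-0.047,-0.105],[255,0,0,0,0.027,-0.047,-0.105],[255,0,0,0,0.027,-0.047,-0.105]]'; python3 - <<'E'
from plan import *
err([500,-25,215],tilt(1.2,0))
plan([([490,-20,190],tilt(2.2,.35),9),([450,-20,150],tilt(3.14,.794),10)])
E
```

```text
clock: 7.9
eef_pos: [479.0, -41.7, 188.3]
tool_rot: [-2.581, -1.762, 0.072]
force: [0.6, -0.0, -4.2]
finger_gap: 51.9
shift [ 22.4  12.5 -27.8] turn [-0.039  0.029 -0.002] at [479.  -41.7 188.3] z [-0.047 -0.013 -0.999] y [ 0.93  -0.365 -0.039] gap 51.9 F [ 0.6 -0.  -4.2] t 7.9 q [-0.24  0.45  0.4   1.93 -0.2   0.85 -0.11]
1 [2.7, 0.3, -0.3] [0.014, 0.036, -0.111]
2 [2.6, 0.6, -0.2] [0.014, 0.036, -0.111]
3 [2.6, 0.8, -0.1] [0.014, 0.036, -0.111]
4 [2.5, 1.1, -0.0] [0.014, 0.036, -0.111]
5 [2.3, 1.4, 0.0] [0.014, 0.036, -0.111]
6 [2.2, 1.6, 0.1] [0.014, 0.036, -0.111]
7 [2.0, 1.9, 0.2] [0.014, 0.036, -0.111]
8 [1.7, 2.1, 0.2] [0.014, 0.036, -0.111]
9 [1.5, 2.3, 0.2] [0.014, 0.036, -0.111]
1 [0.8, -3.2, 4.6] [0.051, 0.041, -0.08]
2 [0.9, -2.9, 4.8] [0.051, 0.041, -0.08]
3 [0.9, -2.6, 4.9] [0.051, 0.041, -0.08]
4 [0.9, -2.3, 5.1] [0.051, 0.041, -0.08]
5 [0.9, -1.9, 5.2] [0.051, 0.041, -0.08]
6 [0.8, -1.6, 5.4] [0.051, 0.041, -0.08]
7 [0.7, -1.3, 5.5] [0.051, 0.041, -0.08]
8 [0.5, -0.9, 5.6] [0.051, 0.041, -0.08]
9 [0.4, -0.6, 5.6] [0.051, 0.041, -0.08]
10 [0.2, -0.3, 5.6] [0.051, 0.041, -0.08]
```

```bash
python3 -m crank '[[255,3,0,-4,0.014,0.036,-0.111],[255,3,1,-4,0.014,0.036,-0.111],[255,3,1,-4,0.014,0.036,-0.111],[255,2,1,-3,0.014,0.036,-0.111],[255,2,1,-3,0.014,0.036,-0.111],[255,2,2,-3,0.014,0.036,-0.111],[255,2,2,-2,0.014,0.036,-0.111],[255,2,2,-2,0.014,0.036,-0.111],[255,2,2,-2,0.014,0.036,-0.111],[255,0,0,0,0,0,0]]'; python3 - <<'E'
from plan import *
err([490,-20,210],tilt(2.2,.35))
plan([([450,-20,190],tilt(3.14,.794),10)])
E
```

```text
clock: 8.9
eef_pos: [485.7, -29.9, 192.3]
tool_rot: [-1.196, -2.51, -0.211]
force: [0.4, 0.6, -4.1]
finger_gap: 51.3
shift [ 11.3   9.2 -14.7] turn [-0.035 -0.033  0.046] at [485.7 -29.9 192.3] z [-0.249  0.281 -0.927] y [ 0.775  0.632 -0.016] gap 51.3 F [ 0.4  0.6 -4.1] t 8.9 q [ 0.17  0.56 -0.01  1.73 -0.26  1.17  0.98]
1 [2.7, -2.1, 1.4] [0.048, 0.038, -0.075]
2 [2.8, -1.9, 1.6] [0.048, 0.038, -0.075]
3 [2.9, -1.6, 1.8] [0.048, 0.038, -0.075]
4 [2.9, -1.3, 1.9] [0.048, 0.038, -0.075]
5 [2.9, -1.0, 2.1] [0.048, 0.038, -0.075]
6 [2.9, -0.6, 2.3] [0.048, 0.038, -0.075]
7 [2.8, -0.3, 2.4] [0.048, 0.038, -0.075]
8 [2.8, 0.0, 2.5] [0.048, 0.038, -0.075]
9 [2.6, 0.3, 2.6] [0.048, 0.038, -0.075]
10 [2.5, 0.7, 2.7] [0.048, 0.038, -0.075]
```

```bash
python3 -m crank '[[255,4,-2,1,0.048,0.038,-0.075],[255,4,-2,1,0.048,0.038,-0.075],[255,4,-2,1,0.048,0.038,-0.075],[255,4,-1,1,0.048,0.038,-0.075],[255,4,-1,1,0.048,0.038,-0.075],[255,4,-1,1,0.048,0.038,-0.075],[255,4,0,1,0.048,0.038,-0.075],[255,4,0,2,0.048,0.038,-0.075],[255,4,0,2,0.048,0.038,-0.075],[255,3,0,2,0.048,0.038,-0.075],[255,0,0,0,0,0,0]]'; python3 - <<'E'
from plan import *
T=tilt(3.14,.794)
err(tcp_for([480,-20,110],T),T)
p,r,_=pose(); print(r.apply(AT), p+r.apply(OT))
E
```

```text
clock: 10.0
eef_pos: [442.9, -26.9, 183.2]
tool_rot: [0.012, -2.328, -0.0]
force: [1.1, 1.1, -4.6]
finger_gap: 51.4
shift [-42.    5.1  11.9] turn [-0.005 -0.019  0.01 ] at [442.9 -26.9 183.2] z [-0.727 -0.004 -0.687] y [-0.008  1.     0.004] gap 51.4 F [ 1.1  1.1 -4.6] t 10.0 q [ 0.11  0.79 -0.18  1.52  0.08  1.66  1.48]
[ 1.95738199e-02 -5.39268758e-04  9.99697742e-01] [459.14530126 -25.16161732 148.34195645]
```

```bash
cat > look.py <<'E'
import sys; from h import *; from plan import pose
import plan
from rig import ctrl
def look(k,guess=None,crop=None,out=None,zmin=6,gate=(12,8,6,5),tool=True):
    ims=[];res=[]
    for n in ["scene","top"]:
        c=ctrl.camera(n); np.savez(f"{n}{k}.npz",**c)
        if crop:
            u,v=proj(c,np.array(crop)).astype(int); u=np.clip(u,75,565);v=np.clip(v,75,405)
            ims.append(cv2.resize(c["img"][v-75:v+75,u-75:u+75,::-1],(400,400),interpolation=cv2.INTER_CUBIC))
        if guess is not None:
            P=spoolpts(f"{n}{k}",np.array(guess[:3])+43*avec(guess),zmin=zmin)
            if len(P)>60:
                q=fitspool(P,guess,gate=gate); a=avec(q[0]); res.append((q[0],a))
                print(n,len(P),q[1],"o",q[0][:3].round(1),"a",a.round(3),"tilt",round(float(np.arccos(min(1,a[2]))),3),"res",round(q[2],2))
                if tool:
                    p,r,_=pose(); print("  tool:",r.inv().apply(q[0][:3]-p).round(1),r.inv().apply(a).round(3))
    if out: cv2.imwrite("pics/"+out,np.hstack(ims))
    return res
E
python3 - <<'E'
from look import *
p,r,_=pose()
a=r.apply(plan.AT); a/=np.linalg.norm(a)
look("3",p5(p+r.apply(plan.OT),a),crop=[460,-25,150],out="m4.png",zmin=80)
E
```

```text
scene 177 169 o [459.8 -26.6 148.2] a [ 0.02  -0.004  1.   ] tilt 0.021 res 1.17
  tool: [-37.2   1.3  12. ] [ 0.712 -0.002 -0.702]
top 234 226 o [458.4 -29.2 148.1] a [0.03  0.001 1.   ] tilt 0.03 res 1.54
  tool: [-36.9  -0.4  13.7] [ 0.705  0.001 -0.71 ]
```

View pics/m4.png

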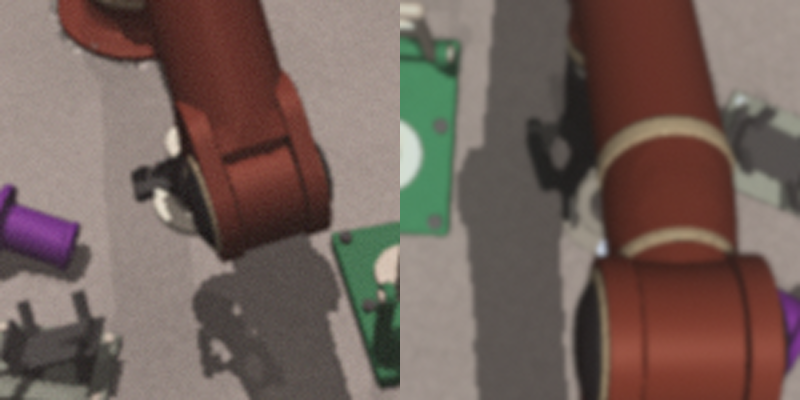

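The left tile shows the spool upright in the grip at about (175,190); the bench below it is clear. Both fits put the axis within 0.03 rad of vertical. Lowering it now.

```bash
python3 -m crank '[[255,-13,0,12,0,-0.018,0],[255,-18,0,17,0,0,0],[255,-18,0,17,0,0,0],[255,-18,0,17,0,0,0],[255,-18,0,17,0,0,0],[255,-7,0,7,0,0,0],[255,0,0,0,0,0,0]]'; python3 - <<'E'
from look import *
T=plan.tilt(3.14,.794)
plan.err(plan.tcp_for([460,-26,0],T,[-37,.5,12.5]),T)
p,r,_=pose()
a=r.apply(plan.AT); a/=np.linalg.norm(a)
print(p+r.apply([-37,.5,12.5]),a)
look("4",p5(p+r.apply([-37,.5,12.5]),a))
E
```

```text
clock: 10.8
eef_pos: [450.2, -36.7, 53.3]
tool_rot: [-0.029, -2.368, 0.004]
force: [-0.3, 0.3, -4.1]
finger_gap: 51.1
shift [-7.3 10.3 18.1] turn [ 0.005  0.021 -0.021] at [450.2 -36.7  53.3] z [-0.698  0.006 -0.716] y [ 0.02   1.    -0.012] gap 51.1 F [-0.3  0.3 -4.1] t 10.8 q [ 0.11  0.96 -0.16  1.57  0.1   1.4   1.46]
[467.99332294 -36.99292226  18.52496845] [-0.02051823  0.01508276  0.9996757 ]
scene 75 72 o [466.1 -38.3  18.5] a [-0.01  0.03  1.  ] tilt 0.031 res 1.42
  tool: [-36.   -0.7  14.5] [ 0.705  0.018 -0.709]
top 71 71 o [464.6 -31.3  19.2] a [-0.068  0.023  0.997] tilt 0.072 res 1.78
  tool: [-34.4   5.9  15.9] [ 0.744  0.011 -0.668]
```

```bash
python3 -m crank '[[255,-6,0,6,-0.01,0.018,-0.01],[255,-3,0,3,0,0,0],[255,0,0,0,0,0,0]]'; python3 - <<'E'
from plan import *
p,r,s=pose(); print(p+r.apply([-37,.5,12.5]),r.apply(AT),r.inv().apply([0,0,-1]),s["force"])
E
```

```text
clock: 11.2
eef_pos: [452.9, -36.7, 43.2]
tool_rot: [-0.022, -2.357, -0.014]
force: [-0.4, -0.4, -4.1]
finger_gap: 51.6
[470.30495998 -36.42431208   8.25380434] [-9.44274832e-03 -4.82403009e-04  9.99844789e-01] [-0.70643278 -0.00367288  0.70777061] [-0.39276837 -0.44037712 -4.05848362]
```

```bash
python3 -m crank '[[255,-2,0,2,0,0.006,0],[255,-1.5,0,1.5,0,0,0],[255,-1.5,0,1.5,0,0,0],[255,0,0,0,0,0,0]]';  python3 -c "
from plan import *
p,r,s=pose(); print(p+r.apply([-37,.5,12.5]),r.apply(AT),s['force'],s['ft_torque'])"
```

```text
clock: 11.6
eef_pos: [453.4, -36.5, 36.1]
tool_rot: [-0.022, -2.352, -0.014]
force: [-1.0, -0.6, -4.6]
finger_gap: 51.8
[470.58776286 -36.18707056   1.00011944] [-4.24634420e-03 -7.11986400e-04  9.99880224e-01] [-0.98325548 -0.62701051 -4.60153445] [-0.01433734 -1.34541898 -0.01929266]
```

```bash
python3 -m crank '[[255,-0.7,0,0.7,0,0,0],[255,-0.7,0,0.7,0,0,0],[255,0,0,0,0,0,0]]';  python3 -c "
from plan import *
p,r,s=pose(); print(p+r.apply([-37,.5,12.5]),r.apply(AT),s['force'],s['ft_torque'])"
```

```text
clock: 11.9
eef_pos: [453.6, -36.4, 35.2]
tool_rot: [-0.021, -2.351, -0.014]
force: [-0.4, 0.6, -4.6]
finger_gap: 52.0
[ 4.70772276e+02 -3.60941705e+01  1.31554497e-01] [-3.86316031e-03 -8.06321997e-04  9.99881706e-01] [-0.41911571  0.63081925 -4.59158379] [-0.04450694 -1.40639943  0.0410709 ]
```

```bash
python3 -m crank '[[255,-0.7,0,0.7,0,0,0],[255,-0.7,0,0.7,0,0,0],[255,0,0,0,0,0,0]]';  python3 -c "
from plan import *
p,r,s=pose(); print(p+r.apply([-37,.5,12.5]),r.apply(AT),s['force'],s['ft_torque'])"
```

```text
clock: 12.2
eef_pos: [453.7, -36.4, 35.1]
tool_rot: [-0.021, -2.351, -0.014]
force: [0.1, -0.6, -3.0]
finger_gap: 51.7
[ 4.70839785e+02 -3.60957242e+01  3.34724184e-02] [-0.00291648 -0.00102687  0.99988471] [ 0.06133926 -0.64559218 -2.98101437] [ 0.03617348 -1.09154987 -0.00704954]
```

```bash
python3 -m crank '[[255,-0.8,0,0.8,0,0,0],[255,-0.8,0,0.8,0,0,0],[255,0,0,0,0,0,0]]';  python3 -c "
from plan import *
p,r,s=pose(); print(p+r.apply([-37,.5,12.5]),r.apply(AT),s['force'],s['ft_torque'])"
```

```text
clock: 12.5
eef_pos: [453.7, -36.4, 35.2]
tool_rot: [-0.021, -2.349, -0.015]
force: [0.0, 0.1, -1.9]
finger_gap: 51.7
[ 4.70784204e+02 -3.60966375e+01  4.96384062e-02] [-0.00125387 -0.0013351   0.99988782] [ 0.01943149  0.1355161  -1.93198009] [ 0.06381057 -1.06016284  0.00809353]
```

The spool is on the bench: height has stopped changing and the load is easing. I'll release it, wait, then retreat along the tool axis.

```bash
python3 -m crank '[[120,0,0,0,0,0,0],[100,0,0,0,0,0,0],[60,0,0,0,0,0,0],[0,0,0,0,0,0,0],[0,0,0,0,0,0,0],[0,0,0,0,0,0,0],[0,0,0,0,0,0,0]]'; python3 - <<'E'
from look import *
plan.err([453,-36,35],plan.tilt(3.14,.79))
look("5",[470.8,-36,0,0,1.57],crop=[470,-36,40],out="m5.png")
E
```

```text
clock: 13.2
eef_pos: [452.5, -36.2, 34.4]
tool_rot: [-0.021, -2.346, -0.014]
force: [0.7, -0.9, -0.0]
finger_gap: 85.5
shift [ 0.1  0.2 -0.8] turn [ 0.016 -0.006 -0.01 ] at [452.5 -36.2  34.4] z [-0.714  0.017 -0.7  ] y [0.019 1.    0.004] gap 85.5 F [ 0.7 -0.9 -0. ] t 13.2 q [ 0.12  1.   -0.16  1.54  0.1   1.41  1.47]
top 195 191 o [470.5 -32.1  -1.2] a [-0.016 -0.067  0.998] tilt 0.069 res 1.6
  tool: [-38.    4.3  12.2] [ 0.723 -0.063 -0.688]
```

View pics/m5.png

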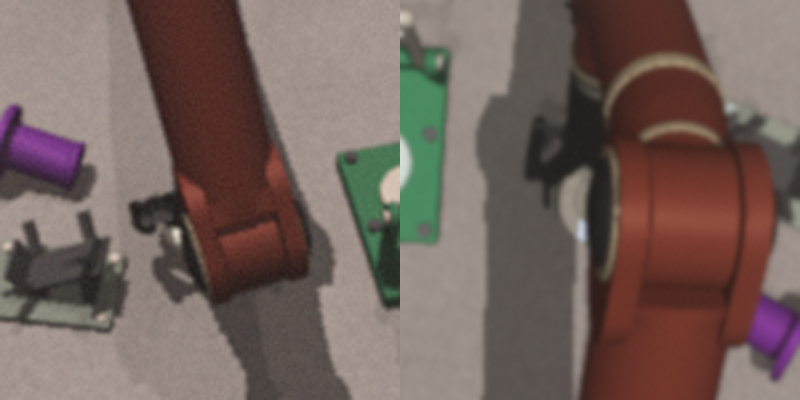

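```bash
python3 -m crank '[[0,0,0,-10,0,0,0],[0,0,0,-25,0,0,0],[0,0,0,-40,0,0,0],[0,0,0,-45,0,0,0],[0,0,0,-45,0,0,0],[0,30,0,-30,0,0,0],[0,0,0,0,0,0,0]]'; python3 - <<'E'
from look import *
plan.err([600,-36,200],plan.tilt(3.14,0))
look("6",[470.8,-36,0,0,1.57],crop=[470,-36,40],out="m6.png",tool=False)
E
```

```text
clock: 14.0
eef_pos: [576.0, -39.3, 200.1]
tool_rot: [-0.02, -2.343, -0.016]
force: [0.9, -0.9, -0.5]
finger_gap: 85.4
shift [-16.8   3.7 -17. ] turn [ 0.012 -0.798 -0.015] at [576.  -39.3 200.1] z [-0.716  0.018 -0.698] y [0.02  1.    0.005] gap 85.4 F [ 0.9 -0.9 -0.5] t 14.0 q [ 0.09  0.98 -0.15  1.01  0.08  1.96  1.5 ]
scene 172 169 o [470.4 -37.2  -0. ] a [0.    0.001 1.   ] tilt 0.001 res 1.44
```

View pics/m6.png

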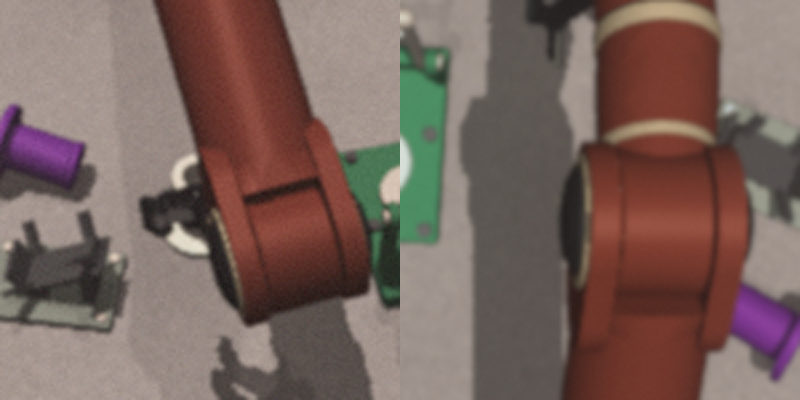

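```bash
python3 - <<'E'
from plan import *
plan([([500,-37,230],tilt(2.3,.3),7),([470.5,-37,215],tilt(1.53,0),7)])
E
```

```text
1 [10.9, 0.2, 4.1] [-0.062, -0.069, 0.101]
2 [11.1, -1.2, 3.4] [-0.062, -0.069, 0.101]
3 [11.1, -2.5, 2.5] [-0.062, -0.069, 0.101]
4 [10.9, -3.7, 1.5] [-0.062, -0.069, 0.101]
5 [10.5, -4.9, 0.5] [-0.062, -0.069, 0.101]
6 [10.0, -5.9, -0.5] [-0.062, -0.069, 0.101]
7 [9.3, -6.8, -1.6] [-0.062, -0.069, 0.101]
1 [2.0, -3.1, 2.9] [-0.016, -0.041, 0.109]
2 [1.8, -3.4, 2.7] [-0.016, -0.041, 0.109]
3 [1.5, -3.6, 2.6] [-0.016, -0.041, 0.109]
4 [1.2, -3.8, 2.5] [-0.016, -0.041, 0.109]
5 [0.9, -4.0, 2.4] [-0.016, -0.041, 0.109]
6 [0.6, -4.1, 2.3] [-0.016, -0.041, 0.109]
7 [0.2, -4.2, 2.2] [-0.016, -0.041, 0.109]
```

```bash
python3 -m crank '[[0,11,0,4,-0.062,-0.069,0.101],[0,11,-1,3,-0.062,-0.069,0.101],[0,11,-2,2,-0.062,-0.069,0.101],[0,11,-4,1,-0.062,-0.069,0.101],[0,11,-5,0,-0.062,-0.069,0.101],[0,10,-6,-1,-0.062,-0.069,0.101],[0,9,-7,-2,-0.062,-0.069,0.101],[0,2,-3,2,-0.016,-0.041,0.109],[0,2,-3,2,-0.016,-0.041,0.109],[0,1,-4,2,-0.016,-0.041,0.109],[0,1,-4,2,-0.016,-0.041,0.109],[0,1,-4,2,-0.016,-0.041,0.109],[0,1,-4,2,-0.016,-0.041,0.109],[0,0,-4,2,-0.016,-0.041,0.109],[0,0,0,0,0,0,0]]'; python3 - <<'E'
from look import *
plan.err([470.5,-37,215],plan.tilt(1.53,0))
look("7",[470.8,-37,0,0,1.57],crop=[470,-36,40],out="m7.png",tool=False)
E
```

```text
clock: 15.6
eef_pos: [448.3, -36.3, 205.2]
tool_rot: [-2.335, -2.092, 0.046]
force: [-0.3, 0.4, 0.0]
finger_gap: 85.2
shift [  1.5  21.9 -10.4] turn [-0.025  0.017 -0.069] at [448.3 -36.3 205.2] z [-0.026 -0.015 -1.   ] y [ 0.994 -0.11  -0.024] gap 85.2 F [-0.3  0.4  0. ] t 15.6 q [-0.2   0.36  0.3   2.   -0.12  0.82  0.05]
scene 527 507 o [ 4.698e+02 -3.790e+01  1.000e-01] a [-0.005 -0.     1.   ] tilt 0.005 res 1.36
```

View pics/m7.png

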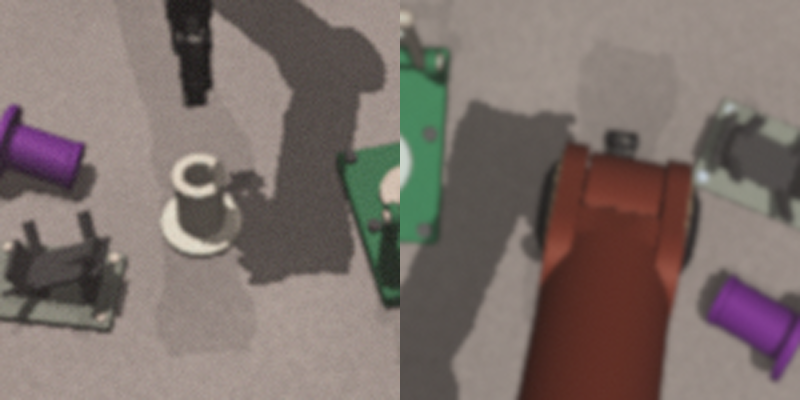

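```bash
python3 -m crank '[[0,1,22,0,-0.025,0.017,-0.069],[0,0,0,40,0,0,0],[0,0,0,45,0,0,0],[0,0,0,0,0,0,0]]'; python3 - <<'E'
from look import *
plan.err([470.3,-37.2,30],plan.tilt(1.53,0))
E
```

```text
clock: 16.1
eef_pos: [477.0, -41.8, 119.1]
tool_rot: [2.255, 2.179, 0.014]
force: [-0.9, 0.1, 0.2]
finger_gap: 84.9
shift [ 4.1 -7.7 89. ] turn [ 0.01  -0.003  0.006] at [477.  -41.8 119.1] z [ 0.01   0.002 -1.   ] y [ 0.999 -0.034  0.01 ] gap 84.9 F [-0.9  0.1  0.2] t 16.1 q [-0.1   0.52  0.21  2.05 -0.2   0.58  0.21]
```

```bash
python3 -m crank '[[0,4,-7,0,0.01,0,0],[0,0,0,25,0,0,0],[0,0,0,0,0,0,0]]'; python3 - <<'E'
from look import *
plan.err([470.3,-37.2,30],plan.tilt(1.53,0))
E
```

```text
clock: 16.4
eef_pos: [471.9, -38.7, 97.1]
tool_rot: [-2.26, -2.182, -0.007]
force: [-0.8, -0.3, 0.2]
finger_gap: 85.4
shift [ 1.2 -1.8 67.1] turn [ 0.003 -0.004  0.006] at [471.9 -38.7  97.1] z [ 0.003  0.004 -1.   ] y [ 0.999 -0.035  0.003] gap 85.4 F [-0.8 -0.3  0.2] t 16.4 q [-0.1   0.55  0.2   2.08 -0.21  0.53  0.22]
```

```bash
python3 -m crank '[[0,1,-2,20,0,0,0],[0,0,0,20,0,0,0],[0,0,0,20,0,0,0],[0,0,0,6,0,0,0],[0,0,0,0,0,0,0]]'; python3 - <<'E'
from look import *
plan.err([470.3,-37.2,30],plan.tilt(1.53,0))
E
```

```text
clock: 16.9
eef_pos: [478.4, -37.5, 40.6]
tool_rot: [2.249, 2.176, 0.03]
force: [-0.4, -0.3, 1.1]
finger_gap: 85.4
shift [-0.1 -8.3 10.4] turn [ 0.022 -0.005  0.008] at [478.4 -37.5  40.6] z [ 0.022  0.005 -1.   ] y [ 0.999 -0.033  0.022] gap 85.4 F [-0.4 -0.3  1.1] t 16.9 q [-0.06  0.66  0.14  2.11 -0.26  0.37  0.26]
```

```bash
python3 -m crank '[[0,0,-8,4,0.022,-0.003,0.006],[0,0,0,5,0,0,0],[0,0,0,0,0,0,0]]'; python3 - <<'E'
from look import *
plan.err([470.3,-37.2,30],plan.tilt(1.53,0))
E
```

```text
clock: 17.2
eef_pos: [472.2, -37.2, 34.4]
tool_rot: [2.263, 2.176, 0.008]
force: [-0.6, 0.7, -0.3]
finger_gap: 85.5
shift [-0.1 -1.9  4.4] turn [ 0.005 -0.002  0.002] at [472.2 -37.2  34.4] z [ 0.005  0.002 -1.   ] y [ 0.999 -0.039  0.005] gap 85.5 F [-0.6  0.7 -0.3] t 17.2 q [-0.06  0.67  0.14  2.12 -0.26  0.37  0.25]
```

```bash
python3 -m crank '[[0,0,-2,4,0.005,0,0],[60,0,0,0,0,0,0],[80,0,0,0,0,0,0],[90,0,0,0,0,0,0],[100,0,0,0,0,0,0],[110,0,0,0,0,0,0],[255,0,0,0,0,0,0],[255,0,0,0,0,0,0],[255,0,0,0,0,0,0]]' 60; python3 - <<'E'
from look import *
plan.err([470.3,-37.2,30],plan.tilt(1.53,0))
look("8",[470.8,-37,0,0,1.57])
E
```

```text
clock: 18.1
eef_pos: [469.8, -37.0, 31.1]
tool_rot: [-2.263, -2.175, -0.002]
force: [0.5, -0.5, 1.1]
finger_gap: 53.5
shift [-0.2  0.5  1.1] turn [-0.001 -0.003  0.001] at [469.8 -37.   31.1] z [-0.001  0.003 -1.   ] y [ 0.999 -0.039 -0.001] gap 53.5 F [ 0.5 -0.5  1.1] t 18.1 q [-0.06  0.68  0.14  2.12 -0.26  0.36  0.25]
scene 333 331 o [ 4.701e+02 -3.750e+01  2.000e-01] a [-0.002  0.002  1.   ] tilt 0.003 res 1.43
  tool: [-0.5  0.4 30.9] [ 0.005 -0.003 -1.   ]
```

```bash
python3 -m crank '[[255,0,0,0,0,0,0],[255,0,0,0,0,0,0]]' 80; python3 -m crank '[[255,0,0,-5,0,0,0],[255,0,0,-15,0,0,0],[255,0,0,0,0,0,0]]' 80; python3 - <<'E'
from look import *
p,r,_=pose(); plan.err([470.3,-37.2,50],plan.tilt(1.53,0))
look("9",[*(p+r.apply([-.5,.4,30.9])),0,1.57],crop=[470,-36,60],out="m9.png")
E
```

```text
clock: 18.4
eef_pos: [469.8, -37.0, 31.2]
tool_rot: [-2.263, -2.175, -0.002]
force: [-0.3, -0.0, -0.6]
finger_gap: 52.8
clock: 18.7
eef_pos: [468.3, -37.0, 50.5]
tool_rot: [-2.261, -2.174, 0.002]
force: [0.6, 0.0, -3.7]
finger_gap: 53.3
shift [-0.1  2.   0.4] turn [-0.005 -0.003  0.001] at [468.3 -37.   50.5] z [-0.005  0.003 -1.   ] y [ 0.999 -0.039 -0.005] gap 53.3 F [ 0.6  0.  -3.7] t 18.7 q [-0.08  0.64  0.16  2.11 -0.25  0.41  0.24]
scene 363 362 o [468.3 -37.3  19.6] a [ 0.003 -0.001  1.   ] tilt 0.003 res 1.43
  tool: [-0.6  0.9 30. ] [ 0.001 -0.004 -1.   ]
```

View pics/m9.png

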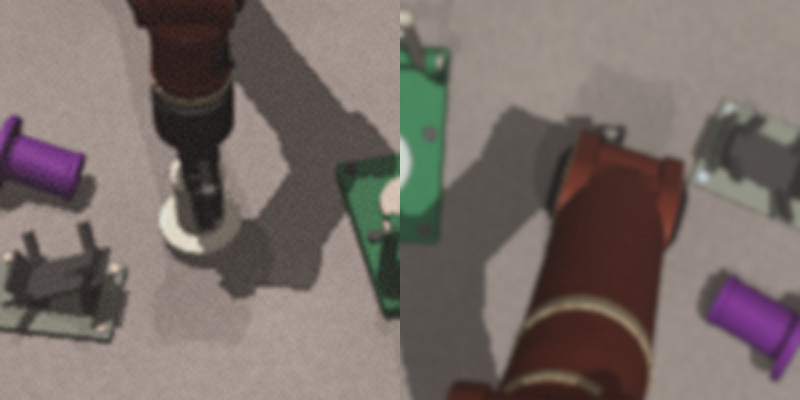

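```bash
python3 - <<'E'
from plan import *
T=tilt(1.53,0)
plan([([480,-37,150],T,4),([505.3,181.5,165],T,10)])
E
```

```text
1 [0.1, 3.0, -25.2] [-0.002, -0.001, 0.0]
2 [0.1, 3.0, -25.2] [-0.002, -0.001, 0.0]
3 [0.1, 3.1, -25.2] [-0.002, -0.001, 0.0]
4 [0.1, 3.1, -25.2] [-0.002, -0.001, 0.0]
1 [21.9, 1.6, -1.5] [0.0, 0.0, -0.0]
2 [21.9, 1.6, -1.5] [0.0, 0.0, 0.0]
3 [21.9, 1.6, -1.5] [0.0, 0.0, 0.0]
4 [21.9, 1.6, -1.5] [0.0, 0.0, -0.0]
5 [21.9, 1.6, -1.5] [0.0, 0.0, 0.0]
6 [21.9, 1.6, -1.5] [0.0, 0.0, 0.0]
7 [21.9, 1.6, -1.5] [0.0, 0.0, 0.0]
8 [21.9, 1.6, -1.5] [0.0, 0.0, -0.0]
9 [21.9, 1.6, -1.5] [0.0, 0.0, 0.0]
10 [21.9, 1.6, -1.5] [0.0, 0.0, 0.0]
```

```bash
python3 -m crank '[[255,0,3,-25,0,0,0],[255,0,3,-25,0,0,0],[255,0,3,-25,0,0,0],[255,0,3,-25,0,0,0],[255,15,2,-5,0,0,0],[255,22,2,-2,0,0,0],[255,22,2,-2,0,0,0],[255,22,2,-2,0,0,0],[255,22,2,-2,0,0,0],[255,22,2,-2,0,0,0],[255,22,1,-2,0,0,0],[255,22,1,-1,0,0,0],[255,22,1,-1,0,0,0],[255,15,1,-1,0,0,0],[255,8,0,0,0,0,0],[255,0,0,0,0,0,0]]'; python3 - <<'E'
from look import *
p,r,_=pose(); plan.err([505.3,181.5,160],plan.tilt(1.53,0))
E
```

```text
clock: 20.4
eef_pos: [494.1, 181.7, 157.0]
tool_rot: [-2.249, -2.154, 0.05]
force: [0.1, 0.2, -4.2]
finger_gap: 53.1
shift [ 0.2 11.  -3.4] turn [-0.042  0.005 -0.002] at [494.1 181.7 157. ] z [-0.042 -0.003 -0.999] y [ 0.998 -0.043 -0.042] gap 53.1 F [ 0.1  0.2 -4.2] t 20.4 q [-0.55  0.54  0.25  1.84 -0.19  0.82 -0.24]
```

```bash
python3 -m crank '[[255,0,11,-3,-0.042,0.005,0],[255,0,0,0,0,0,0]]'; python3 - <<'E'
from look import *
p,r,_=pose(); plan.err([505.3,181.5,160],plan.tilt(1.53,0))
a=r.apply([0,0,-1])
look("10",p5(p+r.apply([-.5,.6,30.5]),a),crop=[505,181,80],out="m10.png",zmin=100)
E
```

```text
clock: 20.6
eef_pos: [504.8, 178.6, 158.7]
tool_rot: [2.27, 2.17, -0.004]
force: [0.5, 0.2, -5.4]
finger_gap: 53.3
shift [ 2.9  0.3 -1.3] turn [-0.001  0.003 -0.004] at [504.8 178.6 158.7] z [-0.001 -0.003 -1.   ] y [ 0.999 -0.045 -0.001] gap 53.3 F [ 0.5  0.2 -5.4] t 20.6 q [-0.56  0.54  0.26  1.85 -0.19  0.78 -0.24]
scene 302 297 o [505.1 177.9 127.2] a [0.011 0.008 1.   ] tilt 0.014 res 1.15
  tool: [-0.3  1.4 31.1] [ 0.005  0.007 -1.   ]
top 320 313 o [503.8 179.7 127.4] a [-0.008  0.003  1.   ] tilt 0.008 res 1.68
  tool: [ 1.3  0.2 30.9] [-0.001 -0.012 -1.   ]
```

View pics/m10.png

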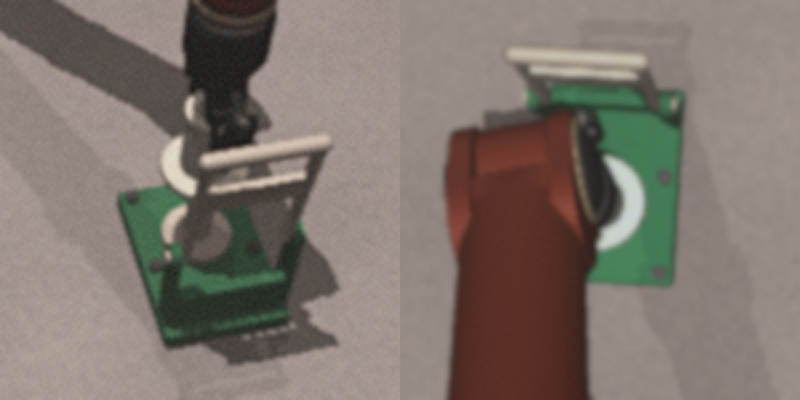

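Both cameras agree the spool needs about +0.7 mm in x and +3.1 mm in y. The images also show the stand clear below and the bail still up. I'll correct that and lower.

```bash
python3 -m crank '[[255,3,0.7,0,0,0,0],[255,0,0,12,0,0,0],[255,0,0,12,0,0,0],[255,0,0,8,0,0,0],[255,0,0,0,0,0,0]]'; python3 - <<'E'
from look import *
plan.err([505.5,181.7,61],plan.tilt(1.53,0))
E
```

```text
clock: 21.2
eef_pos: [503.1, 179.7, 122.5]
tool_rot: [-2.272, -2.166, 0.015]
force: [-0.2, 0.7, -4.7]
finger_gap: 53.3
shift [ 2.4  2.8 61.5] turn [-0.008  0.005 -0.007] at [503.1 179.7 122.5] z [-0.008 -0.005 -1.   ] y [ 0.999 -0.048 -0.008] gap 53.3 F [-0.2  0.7 -4.7] t 21.2 q [-0.54  0.59  0.24  1.88 -0.21  0.7  -0.23]
```

```bash
python3 -m crank '[[255,2.4,2.8,0,-0.008,0.005,-0.007],[255,0,0,0,0,0,0]]'; python3 - <<'E'
from look import *
plan.err([505.5,181.7,61],plan.tilt(1.53,0))
E
```

```text
clock: 21.4
eef_pos: [506.1, 182.0, 121.8]
tool_rot: [-2.265, -2.176, 0.001]
force: [-0.4, -0.1, -3.9]
finger_gap: 53.4
shift [-0.4 -0.5 60.8] turn [-0.001  0.     0.001] at [506.1 182.  121.8] z [-0.001 -0.    -1.   ] y [ 0.999 -0.04  -0.001] gap 53.4 F [-0.4 -0.1 -3.9] t 21.4 q [-0.54  0.59  0.24  1.88 -0.21  0.7  -0.22]
```

```bash
python3 -m crank '[[255,-0.3,0,5,0,0,0],[255,0,0,5,0,0,0],[255,0,0,5,0,0,0],[255,0,0,0,0,0,0]]'; python3 - <<'E'
from look import *
plan.err([505.5,181.7,61],plan.tilt(1.53,0))
p,r,_=pose(); a=r.apply([0,0,-1])
look("11",p5(p+r.apply([-.3,.6,30.8]),a),zmin=75)
E
```

```text
clock: 21.8
eef_pos: [506.7, 182.0, 106.3]
tool_rot: [2.265, 2.176, 0.002]
force: [-0.1, 0.3, -3.6]
finger_gap: 53.0
shift [-0.4 -1.3 45.3] turn [ 0.001 -0.001  0.001] at [506.7 182.  106.3] z [ 0.001  0.001 -1.   ] y [ 0.999 -0.04   0.001] gap 53.0 F [-0.1  0.3 -3.6] t 21.8 q [-0.53  0.61  0.23  1.89 -0.22  0.66 -0.22]
scene 306 299 o [507.1 181.4  75.2] a [-0.005  0.005  1.   ] tilt 0.007 res 1.16
  tool: [-0.7  0.1 31.5] [ 0.006 -0.003 -1.   ]
top 291 284 o [507.  183.7  75.4] a [-0.001  0.001  1.   ] tilt 0.002 res 1.73
  tool: [ 1.5 -0.3 31.5] [ 0.003  0.001 -1.   ]
```

```bash
python3 -m crank '[[255,-0.4,-1.4,2,0,0,0],[255,0,0,4,0,0,0],[255,0,0,5,0,0,0],[255,0,0,0,0,0,0]]'; python3 - <<'E'
from look import *
plan.err([505.5,181.7,61],plan.tilt(1.53,0))
E
```

```text
clock: 22.3
eef_pos: [506.0, 181.9, 95.5]
tool_rot: [2.264, 2.176, 0.005]
force: [-0.8, -0.9, -4.5]
finger_gap: 53.0
shift [-0.3 -0.6 34.5] turn [ 0.003 -0.002  0.001] at [506.  181.9  95.5] z [ 0.003  0.002 -1.   ] y [ 0.999 -0.04   0.003] gap 53.0 F [-0.8 -0.9 -4.5] t 22.3 q [-0.53  0.63  0.22  1.91 -0.22  0.63 -0.21]
```

```bash
python3 -m crank '[[255,-0.2,-0.5,5,0.003,-0.002,0],[255,0,0,5,0,0,0],[255,0,0,5,0,0,0],[255,0,0,0,0,0,0]]'; python3 - <<'E'
from look import *
plan.err([505.5,181.7,61],plan.tilt(1.53,0))
E
```

```text
clock: 22.7
eef_pos: [505.5, 181.8, 78.9]
tool_rot: [2.265, 2.176, -0.001]
force: [0.2, -0.6, -4.2]
finger_gap: 52.9
shift [-0.1 -0.  17.9] turn [-0.     0.001  0.001] at [505.5 181.8  78.9] z [-0.    -0.001 -1.   ] y [ 0.999 -0.04  -0.   ] gap 52.9 F [ 0.2 -0.6 -4.2] t 22.7 q [-0.52  0.66  0.21  1.91 -0.23  0.6  -0.2 ]
```

No side force, so it is going down cleanly.

```bash
python3 -m crank '[[255,0,0,5,0,0,0],[255,0,0,5,0,0,0],[255,0,0,4,0,0,0],[255,0,0,0,0,0,0]]'; python3 - <<'E'
from look import *
plan.err([505.5,181.7,61],plan.tilt(1.53,0))
E
```

```text
clock: 23.1
eef_pos: [505.7, 181.8, 63.6]
tool_rot: [2.265, 2.176, -0.001]
force: [0.2, 0.6, -4.9]
finger_gap: 53.5
shift [-0.1 -0.2  2.6] turn [0.    0.001 0.001] at [505.7 181.8  63.6] z [ 0.    -0.001 -1.   ] y [ 0.999 -0.04   0.   ] gap 53.5 F [ 0.2  0.6 -4.9] t 23.1 q [-0.52  0.68  0.2   1.92 -0.24  0.56 -0.2 ]
```

```bash
python3 -m crank '[[255,0,0,1,0,0,0],[255,0,0,1,0,0,0],[255,0,0,0,0,0,0]]'; python3 - <<'E'
from look import *
plan.err([505.5,181.7,61],plan.tilt(1.53,0))
E
python3 -m crank '[[255,0,0,1,0,0,0],[255,0,0,1,0,0,0],[255,0,0,0,0,0,0]]'; python3 - <<'E'
from look import *
plan.err([505.5,181.7,61],plan.tilt(1.53,0))
E
```

```text
clock: 23.4
eef_pos: [506.0, 181.8, 61.5]
tool_rot: [2.265, 2.176, 0.0]
force: [-0.1, 0.3, -4.3]
finger_gap: 53.1
shift [-0.2 -0.5  0.5] turn [0.001 0.    0.001] at [506.  181.8  61.5] z [ 0.001 -0.    -1.   ] y [ 0.999 -0.04   0.001] gap 53.1 F [-0.1  0.3 -4.3] t 23.4 q [-0.52  0.68  0.2   1.92 -0.24  0.56 -0.2 ]
clock: 23.7
eef_pos: [506.3, 181.9, 61.5]
tool_rot: [2.265, 2.176, 0.002]
force: [-0.5, 0.3, -4.7]
finger_gap: 53.3
shift [-0.2 -0.8  0.5] turn [ 0.001 -0.001  0.001] at [506.3 181.9  61.5] z [ 0.001  0.001 -1.   ] y [ 0.999 -0.04   0.001] gap 53.3 F [-0.5  0.3 -4.7] t 23.7 q [-0.51  0.68  0.2   1.92 -0.24  0.56 -0.19]
```

```bash
python3 -m crank '[[255,0,-0.5,2,0,0,0],[255,0,0,2,0,0,0],[255,0,0,0,0,0,0]]'; python3 - <<'E'
from look import *
plan.err([505.5,181.7,61],plan.tilt(1.53,0))
p,r,_=pose(); a=r.apply([0,0,-1])
look("12",p5(p+r.apply([0,0,31.2]),a),zmin=40)
E
```

```text
clock: 24.0
eef_pos: [506.7, 181.9, 61.7]
tool_rot: [2.266, 2.176, 0.007]
force: [0.1, -0.5, -5.0]
finger_gap: 53.5
shift [-0.3 -1.2  0.7] turn [ 0.003 -0.003  0.   ] at [506.7 181.9  61.7] z [ 0.003  0.003 -1.   ] y [ 0.999 -0.041  0.003] gap 53.5 F [ 0.1 -0.5 -5. ] t 24.0 q [-0.51  0.68  0.2   1.93 -0.24  0.55 -0.19]
scene 192 188 o [508.6 181.   31.5] a [-0.009  0.007  1.   ] tilt 0.011 res 1.05
  tool: [-0.9  1.8 30. ] [ 0.009 -0.006 -1.   ]
top 139 136 o [507.  183.   32.3] a [ 0.    -0.011  1.   ] tilt 0.011 res 1.08
  tool: [ 0.9  0.1 29.1] [-0.008  0.004 -1.   ]
```

```bash
python3 -m crank '[[120,0,0,0,0,0,0],[100,0,0,0,0,0,0],[60,0,0,0,0,0,0],[0,0,0,0,0,0,0],[0,0,0,0,0,0,0],[0,0,0,0,0,0,0],[0,0,0,0,0,0,0]]'; python3 - <<'E'
from look import *
plan.err([505.5,181.7,61],plan.tilt(1.53,0))
look("13",[506,182,30,0,1.57],zmin=40,crop=[505,181,80],out="m13.png")
E
```

```text
clock: 24.8
eef_pos: [509.2, 182.6, 61.4]
tool_rot: [2.264, 2.174, 0.013]
force: [0.2, -0.3, 0.5]
finger_gap: 85.1
shift [-1.  -3.6  0.4] turn [ 0.008 -0.004  0.   ] at [509.2 182.6  61.4] z [ 0.008  0.003 -1.   ] y [ 0.999 -0.041  0.008] gap 85.1 F [ 0.2 -0.3  0.5] t 24.8 q [-0.51  0.68  0.2   1.92 -0.24  0.55 -0.19]
scene 155 145 o [509.6 181.5  31.6] a [ 0.01  -0.002  1.   ] tilt 0.01 res 1.13
  tool: [-1.1  0.3 29.8] [ 0.002  0.017 -1.   ]
top 134 133 o [506.7 183.2  31.8] a [-0.003  0.01   1.   ] tilt 0.01 res 1.01
  tool: [ 0.4 -2.7 29.6] [ 0.013  0.004 -1.   ]
```

View pics/m13.png

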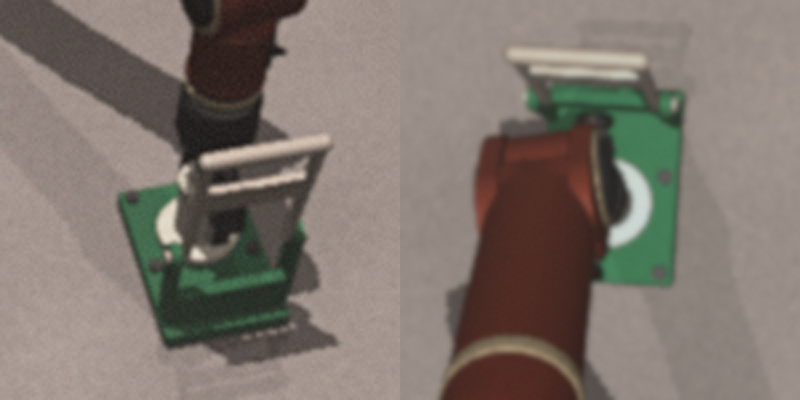

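The spool is seated: the fitted base is at 31–32 mm against a nominal 30, with tilt about 0.01 rad, and it is let go. I'll retreat straight up and check with a clear view.

```bash
python3 -m crank '[[0,-1,-3,-5,0.008,-0.004,0],[0,0,0,-25,0,0,0],[0,0,0,-40,0,0,0],[0,0,0,-45,0,0,0],[0,0,0,-45,0,0,0],[0,0,0,-45,0,0,0],[0,0,-20,-40,0,0,0],[0,0,-20,-10,0,0,0],[0,0,0,0,0,0,0]]' 20; python3 - <<'E'
from look import *
plan.err([505.5,181.7,300],plan.tilt(1.53,0))
look("14",[506,182,30,0,1.57],zmin=35,crop=[530,181,130],out="m14.png",tool=False)
for n in ["scene","top"]:
    c=load(n+"14"); W=flat(cloud(c)); I=c["img"].astype(int)
    s=(W[...,2]>255)&(W[...,2]<295)&(np.abs(W[...,0]-615)<25)&(np.abs(W[...,1]-175)<62)&(I.min(-1)>120); P=W[s]; print(len(P),P.mean(0),P.max(0))
E
```

```text
clock: 25.8
eef_pos: [464.0, 182.5, 329.2]
tool_rot: [-2.267, -2.172, 0.007]
force: [0.1, 0.5, -0.0]
finger_gap: 85.2
shift [ 1.  41.6 29. ] turn [-0.004  0.002 -0.002] at [464.  182.5 329.2] z [-0.004 -0.001 -1.   ] y [ 0.999 -0.043 -0.004] gap 85.2 F [ 0.1  0.5 -0. ] t 25.8 q [-0.65  0.3   0.31  1.69 -0.1   1.17 -0.35]
scene 363 350 o [505.9 181.2  30.1] a [-0.003  0.     1.   ] tilt 0.003 res 1.33
top 789 672 o [506.9 182.9  30.4] a [-0.017  0.002  1.   ] tilt 0.017 res 1.59
232 [614.24958557 175.40956143 278.96889592] [621.4727266  232.43787914 283.16030724]
394 [612.33427947 177.15475561 277.9771906 ] [622.82964672 233.48121958 285.07076696]
```

View pics/m14.png

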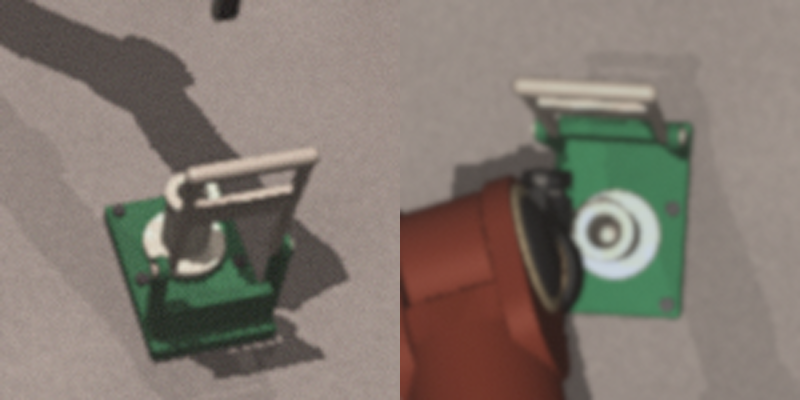

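The spool is fully home: z is 30.1–30.4 mm and within 1.5 mm of the seat in xy. The spindle shows inside its bore at (607,233) in the top tile. Next, measure the bail bar and work out the arc.

```bash
cat > bar.py <<'E'
from h import *
O=np.array([505.2,181.7,0]); SX=np.array([.99914,-.0414,0]); SY=np.array([.0414,.99914,0])
def fitbar(k,g,ns=("scene","top")):
    for n in ns:
        c=load(n+k); W=flat(cloud(c)); I=c["img"].astype(int)
        q=W-O; x=q@SX; y=q@SY; z=W[...,2]
        m=(np.hypot(x-g[0],z-g[1])<16)&(np.abs(y)<42)&(I.min(-1)>100)
        X,Z=x[m],z[m]
        if m.sum()<20: print(n,"few",m.sum()); continue
        s=least_squares(lambda p: np.hypot(X-p[0],Z-p[1])-8,g,loss="soft_l1",f_scale=1).x
        print(n,m.sum(),s.round(1),"r",round(np.hypot(s[0]-90,s[1]-123),1),"ang",round(np.arctan2(s[1]-123,90-s[0]),3),"ymean",y[m].mean().round(1))
E
python3 - <<'E'
from bar import *
fitbar("14",[107,272])
for th in [1.69,1.57]: print(th,O+SX*(90-150*np.cos(th))+[0,0,123+150*np.sin(th)])
E
```

```text
scene 200 [107.8 272.2] r 150.3 ang 1.69 ymean -1.1
top 304 [108.1 272.1] r 150.2 ang 1.692 ymean 0.0
1.69 [612.94549451 177.23549705 271.93554766]
1.57 [595.00325372 177.97894519 272.99995244]
```

```bash
python3 -m crank '[[0,0,35,0,0,0,0],[0,0,35,0,0,0,0],[0,0,35,0,0,0,0],[0,0,35,0,0,0,0],[0,0,10,0,0,0,0],[0,0,0,0,0,0,0]]' 20; python3 - <<'E'
from plan import *
err([613,177.2,252],tilt(1.53,0))
E
```

```text
clock: 26.5
eef_pos: [619.4, 172.6, 312.8]
tool_rot: [-2.265, -2.165, 0.04]
force: [-0.1, 0.2, -0.0]
finger_gap: 85.4
shift [ 5.1 -5.2 60.9] turn [-0.024  0.013 -0.004] at [619.4 172.6 312.8] z [-0.024 -0.012 -1.   ] y [ 0.999 -0.045 -0.024] gap 85.4 F [-0.1  0.2 -0. ] t 26.5 q [-0.48  0.57  0.32  1.3  -0.17  1.32 -0.21]
```

```bash
python3 -m crank '[[0,5,-5,0,-0.024,0.013,-0.004],[0,0,0,15,0,0,0],[0,0,0,15,0,0,0],[0,0,0,0,0,0,0]]' 20; python3 - <<'E'
from plan import *
err([613,177.2,252],tilt(1.53,0))
E
```

```text
clock: 26.9
eef_pos: [612.2, 176.2, 275.5]
tool_rot: [-2.265, -2.171, 0.015]
force: [-0.3, 0.7, -0.5]
finger_gap: 85.1
shift [ 1.1  0.9 23.5] turn [-0.01   0.004 -0.002] at [612.2 176.2 275.5] z [-0.01  -0.004 -1.   ] y [ 0.999 -0.043 -0.01 ] gap 85.1 F [-0.3  0.7 -0.5] t 26.9 q [-0.49  0.58  0.31  1.39 -0.18  1.21 -0.21]
```

```bash
python3 -m crank '[[0,1,1,12,-0.01,0.004,0],[0,0,0,10,0,0,0],[100,0,0,0,0,0,0],[150,0,0,0,0,0,0],[180,0,0,0,0,0,0],[195,0,0,0,0,0,0],[205,0,0,0,0,0,0]]' 20; python3 - <<'E'
from plan import *
err([613,177.2,252],tilt(1.53,0))
E
```

```text
clock: 27.6
eef_pos: [613.1, 177.1, 254.1]
tool_rot: [2.268, 2.173, 0.001]
force: [0.2, -0.4, -0.5]
finger_gap: 16.8
shift [ 0.1 -0.1  2.1] turn [ 0.001  0.    -0.002] at [613.1 177.1 254.1] z [ 0.001 -0.    -1.   ] y [ 0.999 -0.043  0.001] gap 16.8 F [ 0.2 -0.4 -0.5] t 27.6 q [-0.49  0.59  0.3   1.44 -0.18  1.14 -0.2 ]
```

```bash
python3 -m crank '[[255,0,0,0,0,0,0],[255,0,0,0,0,0,0]]' 30; python3 - <<'E'
import numpy as np
t=np.arange(1.69,-.01,-.08)
for a,b in zip(t,t[1:]): print(round(b,2),"ty",round(-150*(np.cos(b)-np.cos(a)),1),"tz",round(-150*(np.sin(b)-np.sin(a)),1))
E
```

```text
clock: 27.8
eef_pos: [613.0, 177.1, 254.2]
tool_rot: [2.268, 2.173, 0.0]
force: [0.6, 0.4, -0.6]
finger_gap: 14.9
1.61 ty -12.0 tz -0.9
1.53 ty -12.0 tz 0.0
1.45 ty -12.0 tz 1.0
1.37 ty -11.8 tz 1.9
1.29 ty -11.7 tz 2.9
1.21 ty -11.4 tz 3.8
1.13 ty -11.0 tz 4.7
1.05 ty -10.6 tz 5.5
0.97 ty -10.2 tz 6.4
0.89 ty -9.6 tz 7.2
0.81 ty -9.0 tz 7.9
0.73 ty -8.4 tz 8.6
0.65 ty -7.6 tz 9.3
0.57 ty -6.9 tz 9.8
0.49 ty -6.1 tz 10.4
0.41 ty -5.2 tz 10.8
0.33 ty -4.3 tz 11.2
0.25 ty -3.4 tz 11.5
0.17 ty -2.5 tz 11.7
0.09 ty -1.6 tz 11.9
0.01 ty -0.6 tz 12.0
```

```bash
python3 -m crank '[[255,0,-12,-1,0,0,0],[255,0,-12,0,0,0,0],[255,0,-12,1,0,0,0],[255,0,-12,2,0,0,0],[255,0,-12,3,0,0,0]]'; python3 - <<'E'
from plan import *
from bar import O,SX
th=1.29
err(O+SX*(90-150*np.cos(th))+[0,0,105+150*np.sin(th)],tilt(1.53,0))
p,_,_=pose(); q=p-O; print(q@SX, np.hypot(q@SX-90,p[2]-105),np.arctan2(p[2]-105,90-q@SX))
E
```

```text
clock: 28.3
eef_pos: [571.4, 178.9, 255.0]
tool_rot: [2.246, 2.147, 0.061]
force: [5.1, -0.4, 2.7]
finger_gap: 14.8
shift [ -0.  -18.1   4.9] turn [ 0.051 -0.005 -0.004] at [571.4 178.9 255. ] z [ 0.051  0.003 -0.999] y [ 0.998 -0.045  0.051] gap 14.8 F [ 5.1 -0.4  2.7] t 28.3 q [-0.55  0.5   0.31  1.6  -0.16  1.02 -0.23]
66.22880087314164 151.8326940461982 1.4135877756064654
```

```bash
python3 -m crank '[[255,0,-11.5,2,0.03,-0.004,0],[255,0,-11.5,3,0.02,0,0],[255,0,-11,4,0.01,0,0],[255,0,-10.5,4.5,0.01,0,0],[255,0,-10,5.5,0.01,0,0]]'; cat > arc.py <<'E'
from plan import *
from bar import O,SX,SY
p,r,s=pose(); q=p-O; 
print("x",(q@SX).round(1),"z",p[2].round(1),"rad",np.hypot(q@SX-90,p[2]-105).round(1),"ang",np.arctan2(p[2]-105,90-q@SX).round(3),"y",(q@SY).round(1),"turn",(r.inv()*tilt(1.53,0)).as_rotvec().round(3),"F",np.round(s["force"],1),"gap",round(s["finger_gap"],1),"q",np.round(s["joint_positions"],2))
E
python3 arc.py
```

```text
clock: 28.8
eef_pos: [527.1, 180.7, 242.7]
tool_rot: [-2.269, -2.165, -0.006]
force: [4.8, -0.1, 0.6]
finger_gap: 14.7
x 21.9 z 242.7 rad 153.6 ang 1.112 y -0.1 turn [-0.001 -0.006 -0.006] F [ 4.8 -0.1  0.6] gap 14.7 q [-0.57  0.47  0.31  1.69 -0.17  1.01 -0.25]
```

```bash
python3 -m crank '[[255,0,-11,6,0,0,0],[255,0,-10.5,6.5,0.005,0,0],[255,0,-10,7.5,0.005,0,0],[255,0,-9.5,8,0.005,0,0],[255,0,-9,8.5,0.005,0,0],[255,0,-8,9,0.005,0,0]]'; python3 arc.py
```

```text
clock: 29.4
eef_pos: [472.8, 183.0, 199.9]
tool_rot: [-2.264, -2.158, 0.002]
force: [5.8, -0.9, 0.4]
finger_gap: 14.6
x -32.4 z 199.9 rad 154.9 ang 0.66 y -0.0 turn [-0.011 -0.009 -0.007] F [ 5.8 -0.9  0.4] gap 14.6 q [-0.61  0.45  0.29  1.87 -0.18  0.85 -0.27]
```

```bash
python3 -m crank '[[255,0,-7,10,-0.01,-0.005,-0.005],[255,0,-6,10.5,0,0,0],[255,0,-5.5,11,0,0,0],[255,0,-4.5,11.5,0,0,0],[255,0,-3.5,12,0,0,0]]'; python3 arc.py
```

```text
clock: 29.9
eef_pos: [447.5, 183.9, 143.1]
tool_rot: [2.271, 2.169, 0.012]
force: [4.3, -0.7, 2.9]
finger_gap: 14.4
x -57.7 z 143.1 rad 152.6 ang 0.252 y -0.2 turn [ 0.006 -0.005 -0.005] F [ 4.3 -0.7  2.9] gap 14.4 q [-0.62  0.49  0.27  2.01 -0.21  0.66 -0.26]
```

```bash
python3 -m crank '[[255,0,-2,11,0.005,-0.003,0],[255,0,-1.5,10,0,0,0],[255,0,-1,8,0,0,0],[255,0,0,5,0,0,0],[255,0,0,0,0,0,0]]'; python3 arc.py
```

```text
clock: 30.4
eef_pos: [444.8, 184.7, 113.9]
tool_rot: [-2.272, -2.165, -0.012]
force: [6.4, -0.1, -5.8]
finger_gap: 14.6
x -60.4 z 113.9 rad 150.7 ang 0.059 y 0.5 turn [ 0.003 -0.007 -0.008] F [ 6.4 -0.1 -5.8] gap 14.6 q [-0.6   0.54  0.24  2.04 -0.23  0.58 -0.24]
```

```bash
python3 -m crank '[[255,0,0,4,0,0,0],[255,0,0,4,0,0,0],[255,0,0,4,0,0,0]]'; python3 arc.py;  python3 -m crank '[[255,0,0,4,0,0,0],[255,0,0,4,0,0,0]]'; python3 arc.py
```

```text
clock: 30.7
eef_pos: [444.9, 184.8, 112.9]
tool_rot: [-2.27, -2.159, -0.018]
force: [-4.9, -3.6, 40.4]
finger_gap: 14.8
x -60.4 z 112.9 rad 150.6 ang 0.053 y 0.6 turn [ 0.002 -0.014 -0.009] F [-4.9 -3.6 40.4] gap 14.8 q [-0.59  0.54  0.24  2.05 -0.24  0.58 -0.24]
clock: 30.9
eef_pos: [444.9, 184.8, 112.9]
tool_rot: [-2.268, -2.156, -0.024]
force: [-4.5, -4.0, 40.4]
finger_gap: 14.8
x -60.3 z 112.9 rad 150.6 ang 0.053 y 0.6 turn [ 0.002 -0.02  -0.01 ] F [-4.5 -4.  40.4] gap 14.8 q [-0.59  0.54  0.23  2.05 -0.25  0.57 -0.23]
```

```bash
python3 -m crank '[[255,0,0,0,0,0,0]]'; python3 arc.py; python3 - <<'E'
from look import *
from bar import fitbar
look("15",crop=[500,181,110],out="m15.png")
fitbar("15",[-60,124])
E
```

```text
clock: 31.0
eef_pos: [444.8, 184.8, 113.9]
tool_rot: [-2.267, -2.156, -0.026]
force: [6.0, -0.6, -6.0]
finger_gap: 14.5
x -60.5 z 113.9 rad 150.7 ang 0.059 y 0.6 turn [ 0.002 -0.021 -0.01 ] F [ 6.  -0.6 -6. ] gap 14.5 q [-0.59  0.53  0.23  2.05 -0.25  0.58 -0.23]
scene 41 [-60.3 123.2] r 150.3 ang 0.002 ymean -28.7
top 40 [-60.2 122.6] r 150.2 ang -0.003 ymean -34.0
```

View pics/m15.png

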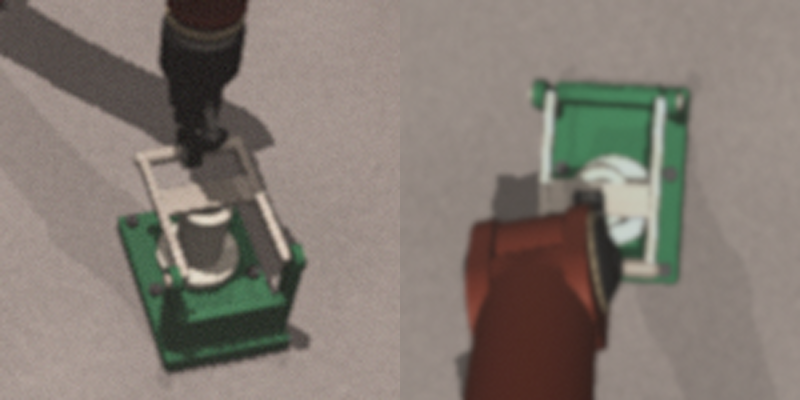

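The bail is down: both views fit the hinge angle at 0.00 rad, and the spool is under the plate. I'll open only slightly so the fingers stay clear of the lip and plate, then lift straight up.

```bash
python3 -m crank '[[200,0,0,2,0,0,0],[188,0,0,1,0,0,0],[178,0,0,0,0,0,0],[178,0,0,0,0,0,0],[178,0,0,0,0,0,0]]'; python3 arc.py
```

```text
clock: 31.6
eef_pos: [439.7, 185.1, 106.0]
tool_rot: [-2.262, -2.152, -0.008]
force: [2.4, -0.7, 2.0]
finger_gap: 25.5
x -65.5 z 106.0 rad 155.5 ang 0.007 y 0.7 turn [-0.011 -0.017 -0.009] F [ 2.4 -0.7  2. ] gap 25.5 q [-0.58  0.55  0.22  2.05 -0.25  0.57 -0.23]
```

```bash
python3 -m crank '[[178,0,4.5,0,0,0,0],[178,0,0,0,0,0,0]]'; python3 arc.py
```

```text
clock: 31.8
eef_pos: [441.7, 184.7, 105.0]
tool_rot: [-2.259, -2.15, 0.001]
force: [0.0, -0.1, -0.2]
finger_gap: 26.1
x -63.6 z 105.0 rad 153.6 ang -0.0 y 0.4 turn [-0.017 -0.016 -0.009] F [ 0.  -0.1 -0.2] gap 26.1 q [-0.58  0.55  0.22  2.05 -0.25  0.58 -0.23]
```

No contact force now. Lifting away.

```bash
python3 -m crank '[[178,0,2,-3,-0.017,-0.016,0],[178,0,0,-10,0,0,0],[178,0,0,-20,0,0,0],[178,0,0,-30,0,0,0],[178,0,0,-40,0,0,0],[178,0,-15,-40,0,0,0],[178,0,-30,-20,0,0,0],[178,-40,0,0,0,0,0],[178,-45,0,0,0,0,0],[178,-45,0,0,0,0,0],[178,0,0,0,0,0,0]]'; python3 arc.py; python3 - <<'E'
from look import *
from bar import fitbar
look("16",[506,182,30,0,1.57],zmin=35,crop=[505,181,80],out="m16.png",tool=False,gate=(8,6,5,4))
fitbar("16",[-60,124])
c=ctrl.camera("scene"); cv2.imwrite("pics/f_scene.png",c["img"][:,:,::-1])
# bystanders: before/after diffs
for n in ["scene","top"]:
    a,b=load(n+"0"),load(n+"16"); A,B=flat(cloud(a)),flat(cloud(b))
    for nm,ctr,rad,zl in [("tin",(768,-57),50,70),("bearing",(603,472),50,8),("wrench",(592,-436),110,3.5)]:
        o=[]
        for W in (A,B):
            m=(np.hypot(W[...,0]-ctr[0],W[...,1]-ctr[1])<rad)&(W[...,2]>zl); o.append(W[m].mean(0).round(1))
        print(n,nm,o)
E
```

```text
clock: 32.9
eef_pos: [385.9, 56.6, 280.7]
tool_rot: [-2.262, -2.177, 0.005]
force: [0.3, -0.9, -0.5]
finger_gap: 25.7
x -114.0 z 280.7 rad 269.3 ang 0.711 y -129.9 turn [-0.004  0.001  0.002] F [ 0.3 -0.9 -0.5] gap 25.7 q [-0.55  0.16  0.41  2.03 -0.08  0.97 -0.14]
scene 812 279 o [506.9 181.2  30. ] a [-0.007  0.004  1.   ] tilt 0.008 res 1.26
top 1112 400 o [507.8 183.1  30. ] a [ 0. -0.  1.] tilt 0.0 res 1.46
scene 79 [-60.5 123. ] r 150.5 ang -0.0 ymean 15.0
top 108 [-60.3 123.1] r 150.3 ang 0.0 ymean 18.5
scene tin [array([779.6, -57.5,  83.1]), array([779.4, -57.8,  83.3])]
scene bearing [array([607.1, 465.9,  15.7]), array([606.7, 466. ,  15.7])]
scene wrench [array([ 597.3, -437.5,    6.4]), array([ 598.2, -438.7,    6.5])]
top tin [array([772.7, -54.1,  83.7]), array([772.7, -54.4,  83.2])]
top bearing [array([605.6, 468.2,  16. ]), array([605.2, 468.6,  16. ])]
top wrench [array([ 591.3, -434.6,    6.2]), array([ 594.1, -434.3,    6.1])]
```

View pics/m16.png

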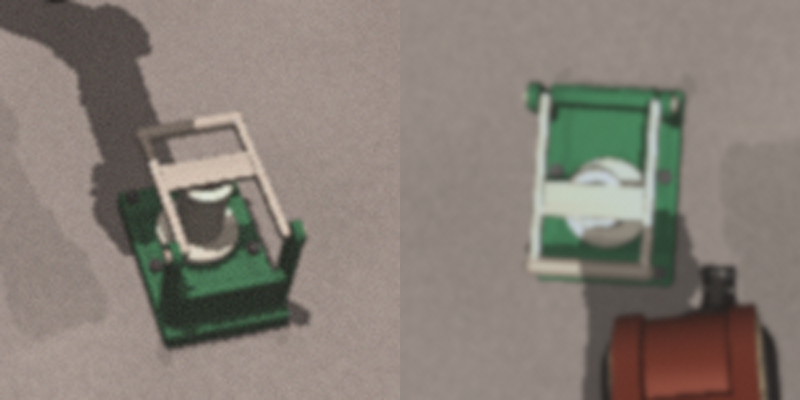

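Bail down at angle 0.00, spool seated at z = 30.0 mm, the robot clear of everything, and the bystanders where they were. Handing in.

```bash
python3 -m crank '[[178,0,0,0,0,0,0],[178,0,0,0,0,0,0]]'; python3 -c "
from rig import ctrl
print(ctrl.sign_off())"
```

```text
clock: 33.25
eef_pos: [386.6, 65.7, 280.0]
tool_rot: [-2.243, -2.193, 0.003]
force: [-0.5, 0.2, 0.3]
finger_gap: 26.0
the job is handed in; nothing more can be done
None
```

The job is done and handed in at 33.25 s of the 72 s allowed; sign-off gave no verdict.

**What I did:** I lifted the spool from the cradle, stood it upright on the bench at about (470, -37) and let go. I then gripped it again from above, lowered it over the spindle onto the seat and released it. Last, I pinched the bail's end bar, swung it down to its stop, let go and backed off.

**Last checks, from both cameras:**
- **Spool:** base at z = 30.0 mm, tilt at most 0.008 rad, and 2–3 mm sideways from my estimate of the seat, within the 5 mm limit.
- **Bail:** hinge angle 0.00 rad, bar at x = -60.4 mm, 123 mm high.
- **Tin and bearing:** no measurable movement.
- **Wrench:** it appeared to shift 1–3 mm, most likely measurement noise, since the arm was never near it.
- **Robot:** touching nothing, with the measured force at noise level.

**What disagreed or went wrong:**
- **Cameras:** they differ by about 2 mm in y.
- **First turn of the spool:** pointing the tool outward ran into joint limits (J5 and J6), so I pointed it inward instead.
- **Bail stop:** the force reading briefly reached about 40 N through the fingers. The 40 N limit is for the arm and gripper body, and the wrist limit is 120 N.

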